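# Square memo blocks up in a row along a desk ledge

### The arm

A 6-joint arm with a two-finger parallel gripper is mounted at the origin on the work surface; the furniture and walls round the work are solid. World frame = base frame: x ahead of the robot, y to its left, z up, the work surface at z = 0. Lengths are in mm, angles in rad, forces in N, time in s.
With the tool pointing down it reaches from about 425 to 950 mm from the base axis. Payload 3.5 kg.
Tool frame: the origin (TCP) lies on the centre line of the jaws, within the pads' length; the fingertips stand 25 mm ahead of it and the grasp point (between the pads) lies 6 mm ahead of it; z points along the fingers, y is the direction in which the jaws open and shut (so a half turn about z gives the same grasp; the last joint's range is limited). The gripper opens to 85 mm and grips with 20 to 120 N. Pads are 22 mm wide; open, the fingers measure 114 mm over their backs; the gripper's body (76 mm by 85 mm) begins 54 mm behind the grasp point. The pads swing forward as they close: fully open they stand 13 mm farther back than shut.
Start: joints at [1.14, 0.286, 1.577, -0, 1.279, -0.15], TCP at [187.022, 648.559, 256.325] pointing down, gripper open.
Joint ranges: [-2.77, 2.77], [-0.9, 2.22], [0.21, 2.48], [-1.53, 4.67], [0.24, 2.81], [-2.84, 2.84]. Speed limits (rad/s): [2.79, 2.79, 3.14, 3.14, 3.14, 3.14].

### API

Orientations are given as a 3x3 rotation matrix whose columns are the frame's x, y, z axes.
In Python, from plant import arm gives the robot as it stands.
- The arm moves only by the tool servo_tool, never from a script. Its arguments are lists of equal length, an entry for each row: "turn": the turn, a rotation vector about the tool's x, y, z in degrees, a list of three; "translation": the shift along the tool's x, y, z in mm, a list of three; "grip": the closure, from 0 (fully open) to 1 (shut). A call has 1 to 5 rows; each row is the pose to reach, as a shift and turn from the pose commanded when the call began, along the tool's axes at that moment; what a row does not reach only later rows make up. A row lasts 1/8 s, in which the tool goes at most 62.5 mm and 10.7 degrees, less where a joint would pass 70% of its speed; a pose out of reach is approached as far as the arm can. A call with a gripper value outside its range is refused whole. The fingers move at their own pace and stop on an object; "squeeze" is the grip in N (left out, the last holds). Time passes only in rows, so rows that repeat a pose let the fingers close. It gives the time, the measured TCP pose, the force and the opening at its end, in the units of the state.
- arm.get_obs(): the state, without advancing time (a new reading comes with each control period).
- arm.camera(name): name is "scene" or "top" or "wrist"; returns a dict with "image" (420x560x3 uint8, red, green, blue), "range_z" (420x560 float32, mm along the optical axis (not along the pixel's ray), 0 where there is no reading), "vertical_fov" (degrees; the focal length in pixels is half the picture's height over the tangent of half this angle, whatever the lens; pixels are square), "cx", "cy" (the principal point, pixels), "xyz" and "rotation" of the camera in the world; the wrist camera has in their place "T_tool_cam" (4x4, takes a point from camera to tool coordinates, whose origin is the TCP and whose axes are the flange's). Camera axes: x right, y up, looking along -z (the intrinsics and any distortion apply to the point x, -y, -z); pixel columns grow to the right and rows downward; lengths in mm; the calibration is good to about 2 mm. A picture is of the moment at which its call begins: read the wrist's pose just before it.
- arm.hand_in(): hands the job in, once; it reports no verdict.
The state is a dict: "time": time; "joint_positions": joint angles; "dq": joint speeds; "joint_torque": joint torques, N m; "tcp_pos": TCP position; "tool_rot": TCP orientation; "force": force on the tool from outside, world axes, zero at the start; "moment": the same for the moment, N m; "opening": opening from 0.0 (shut) to 1.0 (fully open).
Only numpy, scipy, OpenCV 4.12 (cv2) and the standard library are available. Lean on these libraries where they do the work, as an engineer would, in place of code of your own. Each camera call takes 0.05 s, during which the arm holds its last target.

### The job

Slide the three memo blocks, without lifting or tipping them, into one straight, closed row in the corner of the low L-shaped wooden ledge, in any order: every block with its grey bound edge flat against the long rail, the first one also against the end stop at the left, and each next one edge to edge with its neighbour. Leave the little white corrector bottle, the stapler and the glue stick where they stand.

Things in the scene. Friction and masses are not known exactly. Their poses are not given: they have to be found in the camera images.
- ledge_corner (a point): inner corner, at desk height, of a fixed low L-shaped wooden ledge (bars 10 mm thick, 14 mm high). Its x axis points away from the robot, y to the left, z up (yaw within 0.11 rad of 0). The long rail's inner face is the plane x = 0 and runs from the corner 312 mm towards -y; the end stop's inner face is the plane y = 0 and runs from the corner 100 mm towards -x. The row belongs at x < 0, y < 0; the three blocks together are 288 mm wide.
- memo_large_centre (a point): large memo block: a stack of white paper with a brown card cover and base and a grey bound strip along its far (+x) edge; 100 mm deep (its x), 106 mm wide (its y), 26 mm high, about 0.2 kg, slides freely on the desk. This point is its centre, 13 mm above its underside; z up. It starts within 0.32 rad of yaw 0. Too wide for most grippers: push it along.
- memo_medium_centre (a point): medium-sized memo block: a stack of white paper with a brown card cover and base and a grey bound strip along its far (+x) edge; 100 mm deep (its x), 96 mm wide (its y), 26 mm high, about 0.2 kg, slides freely on the desk. This point is its centre, 13 mm above its underside; z up. It starts within 0.32 rad of yaw 0. Too wide for most grippers: push it along.
- memo_small_centre (a point): small memo block: a stack of white paper with a brown card cover and base and a grey bound strip along its far (+x) edge; 100 mm deep (its x), 86 mm wide (its y), 26 mm high, about 0.2 kg, slides freely on the desk. This point is its centre, 13 mm above its underside; z up. It starts within 0.32 rad of yaw 0. Too wide for most grippers: push it along.
- memo_large_bound (a point): middle of the large block's grey bound edge face, 50 mm along +x from its centre and 13 mm above the desk
- memo_medium_bound (a point): middle of the medium block's grey bound edge face, 50 mm along +x from its centre and 13 mm above the desk
- memo_small_bound (a point): middle of the small block's grey bound edge face, 50 mm along +x from its centre and 13 mm above the desk
- memo_large: the large memo block; origin at the centre of its underside, axes as its centre point's
- memo_medium: the medium memo block; origin at the centre of its underside, axes as its centre point's
- memo_small: the small memo block; origin at the centre of its underside, axes as its centre point's
- corrector_bottle: bystander: little upright white bottle of correction fluid, 31 mm diameter, 72 mm high, standing to the right of the row's place, in front of the monitor. The monitor's head (fixed, 0.44 m high, its lower edge about 78 mm above the desk) stands slantwise close by: the front of its lower edge runs from (x 0.68, y -0.035) to (x 0.37, y -0.315), so keep the gripper to the left of that line. Origin at the centre of its underside
- stapler: bystander: closed stapler with a blue arm, 145 mm long (its y), 37 mm wide (its x), 55 mm high, standing on its base near the left edge of the desk, pointing roughly away from the robot, left of and nearer than the leftmost block. Origin at the centre of its underside
- glue_stick: bystander: upright glue stick, 27 mm diameter, 92 mm high, standing right of the blocks, nearer to the robot. Origin at the centre of its underside

How it is judged (in metres and radians):
At the end, for the whole second after the job is handed in: All three blocks lie still and flat; each bound edge is within 6 mm of the long rail and parallel to it within 0.07 rad; in any order, the first block is within 6 mm of the end stop, the second and third within 9 and 12 mm of their places in a gapless row (x of each of memo_large_bound, memo_medium_bound, memo_small_bound in the frame of ledge_corner above -0.006 m and angle between the x axis of each of memo_large_centre, memo_medium_centre, memo_small_centre and the x axis of ledge_corner, either way round below 0.07 rad and height (world z) of each of memo_large_centre, memo_medium_centre, memo_small_centre below 0.018 m and linear speed of each of memo_large, memo_medium, memo_small below 0.01 m/s and ((y of memo_large_centre in the frame of ledge_corner above -0.059 m and y of memo_medium_centre in the frame of ledge_corner above -0.163 m and y of memo_small_centre in the frame of ledge_corner above -0.257 m) or (y of memo_large_centre in the frame of ledge_corner above -0.059 m and y of memo_small_centre in the frame of ledge_corner above -0.158 m and y of memo_medium_centre in the frame of ledge_corner above -0.252 m) or (y of memo_medium_centre in the frame of ledge_corner above -0.054 m and y of memo_large_centre in the frame of ledge_corner above -0.158 m and y of memo_small_centre in the frame of ledge_corner above -0.257 m) or (y of memo_medium_centre in the frame of ledge_corner above -0.054 m and y of memo_small_centre in the frame of ledge_corner above -0.148 m and y of memo_large_centre in the frame of ledge_corner above -0.247 m) or (y of memo_small_centre in the frame of ledge_corner above -0.049 m and y of memo_large_centre in the frame of ledge_corner above -0.148 m and y of memo_medium_centre in the frame of ledge_corner above -0.252 m) or (y of memo_small_centre in the frame of ledge_corner above -0.049 m and y of memo_medium_centre in the frame of ledge_corner above -0.143 m and y of memo_large_centre in the frame of ledge_corner above -0.247 m))); the robot touches nothing.
It fails at once if the corrector bottle is shifted by more than 15 mm or tipped (distance of corrector_bottle from where it was at the start of the episode above 0.015 m or angle between corrector_bottle's own z axis and vertical above 0.35 rad).
It fails at once if the stapler is shifted by more than 15 mm or tipped (distance of stapler from where it was at the start of the episode above 0.015 m or angle between stapler's own z axis and vertical above 0.35 rad).
It fails at once if the glue stick is shifted by more than 15 mm or tipped (distance of glue_stick from where it was at the start of the episode above 0.015 m or angle between glue_stick's own z axis and vertical above 0.35 rad).
It fails at once if a memo block is lifted by more than 17 mm or tilted by more than 0.3 rad (height (world z) of any of memo_large_centre, memo_medium_centre, memo_small_centre above 0.03 m or angle between any of memo_large_centre, memo_medium_centre, memo_small_centre's own z axis and vertical above 0.3 rad).
It also fails if it takes over 72 s, if anything falls off the work surface, if the arm or the gripper's body presses on something with over 40 N, if the wrist force passes 120 N, or if a joint passes its speed limit or range.

## Working session

There is one attempt and no reset: what is moved stays moved. The work goes in short steps, Python scripts to look and compute and a tool call to move; the robot and the scene stay as the last step left them, time stands still between calls to the robot, and variables do not carry over. Pictures are saved under pics/ and viewed, and the job is handed in when it is done.

Besides the shell and the picture viewer there is one more tool, called after ">>>" as a command line: name --argument value ..., lists and objects as JSON in quotes. servo_tool: Moves the arm, as the interface text tells. Its arguments: {"type":"object","properties":{"turn":{"type":"array","items":{"type":"array","items":{"type":"number"}}},"translation":{"type":"array","items":{"type":"array","items":{"type":"number"}}},"grip":{"type":"array","items":{"type":"number"}},"squeeze":{"type":"number"}},"required":["turn","translation","grip"]}

```bash
mkdir -p pics; ls; cat > h.py <<'E'
import numpy as np, cv2
from plant import arm
def K(c):
    h=c["image"].shape[0]; f=h/2/np.tan(np.radians(c["vertical_fov"])/2)
    return f
def snap(name,fn):
    c=arm.camera(name); cv2.imwrite("pics/"+fn,cv2.cvtColor(c["image"],cv2.COLOR_RGB2BGR)); return c
def plane(c,uv,z):
    f=K(c); R=np.array(c["rotation"]); o=np.array(c["xyz"])
    uv=np.atleast_2d(uv).astype(float)
    d=np.c_[(uv[:,0]-c["cx"])/f,-(uv[:,1]-c["cy"])/f,-np.ones(len(uv))]@R.T
    return o+d*((z-o[2])/d[:,2])[:,None]
E
python3 - <<'E'
from h import *
o=arm.get_obs(); print(o)
for n in("scene","top","wrist"):
    c=snap(n,n+"0.png"); print(n,{k:v for k,v in c.items() if k not in("image","range_z")})
E
```

```text
pics
{'time': 0.0, 'joint_positions': array([ 1.14001327e+00,  2.87198746e-01,  1.57817862e+00, -3.11545842e-05,
        1.27860981e+00, -1.50028052e-01]), 'dq': array([ 0.00168345,  0.00167947,  0.00240236, -0.00181296, -0.00066271,
       -0.00076551]), 'joint_torque': array([ 1.10031240e-03, -4.05972326e+01, -2.92640376e+01,  2.51939014e-05,
        5.71584504e-03,  5.04873242e-06]), 'tcp_pos': array([186.77173718, 648.01908977, 254.92417943]), 'tool_rot': array([[-9.60848850e-01,  2.77071365e-01, -9.72803838e-04],
       [ 2.77072878e-01,  9.60846414e-01, -2.18821859e-03],
       [ 3.28422368e-04, -2.37208487e-03, -9.99997133e-01]]), 'force': array([-0.29122833, -0.47206681, -0.29597635]), 'moment': array([-0.0006264 ,  0.05867432, -0.01865565]), 'opening': 1.0011552887323556}
scene {'vertical_fov': 51.37228740451403, 'cx': 273.99799296401585, 'cy': 209.5328308171593, 'xyz': array([-246.1857242 , -676.9985513 ,  533.80224635]), 'rotation': array([[ 0.67582857,  0.33033681, -0.65888795],
       [-0.7368776 ,  0.28299653, -0.61394166],
       [-0.01634452,  0.90043909,  0.43467494]])}
top {'vertical_fov': 57.971569179469185, 'cx': 284.71766583341434, 'cy': 207.89235362546495, 'xyz': array([401.12438817,  64.02999925, 909.07321502]), 'rotation': array([[ 0.00933053,  0.99522622, -0.09714791],
       [-0.99994525,  0.00974654,  0.00380856],
       [ 0.00473723,  0.09710706,  0.99526267]])}
wrist {'vertical_fov': 71.88118074186639, 'cx': 275.3008305736882, 'cy': 212.06322345647243, 'T_tool_cam': array([[-7.93707868e-04,  9.65938900e-01,  2.58769030e-01,
         6.61293006e+01],
       [ 9.99999180e-01,  5.06703855e-04,  1.17580629e-03,
        -1.49738948e+00],
       [ 1.00463777e-03,  2.58769752e-01, -9.65938511e-01,
        -1.17715909e+02],
       [ 0.00000000e+00,  0.00000000e+00,  0.00000000e+00,
         1.00000000e+00]])}
```

View pics/top0.png

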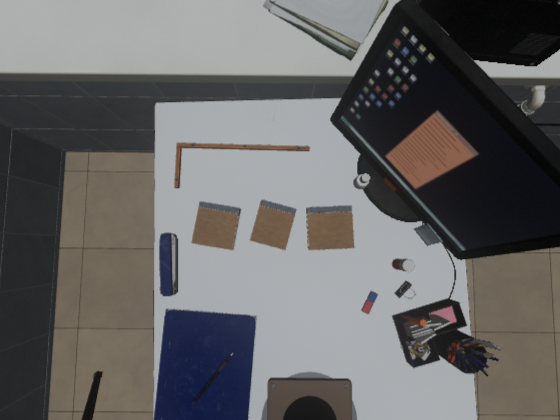

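View pics/scene0.png

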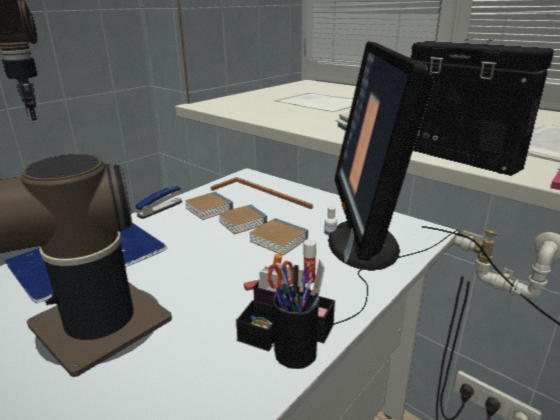

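Top view: the ledge corner is near (182,149) and the rail runs to (309,149). The blocks are at about (216,228), (273,227) and (331,230), the bottle at (361,181), the stapler at (168,263) and the glue stick at (403,265). Next I'll measure them.

```bash
cat > m.py <<'E'
from h import *
import sys
def measure(tag,draw=True):
    c=arm.camera("top"); im=c["image"]
    hsv=cv2.cvtColor(im,cv2.COLOR_RGB2HSV)
    m=((hsv[...,0]>4)&(hsv[...,0]<22)&(hsv[...,1]>70)&(hsv[...,2]>50)).astype(np.uint8)
    m[:,:150]=0;m[:120]=0;m[300:]=0;m[:,372:]=0
    n,lab,st,ce=cv2.connectedComponentsWithStats(m,connectivity=4)
    vis=cv2.cvtColor(im,cv2.COLOR_RGB2BGR).copy()
    for i in range(1,n):
        if st[i,4]<60: continue
        cn,_=cv2.findContours((lab==i).astype(np.uint8),cv2.RETR_EXTERNAL,cv2.CHAIN_APPROX_NONE)
        cn=cn[0][:,0,:]
        w=plane(c,cn,26 if st[i,4]>800 else 14)[:,:2]
        r=cv2.minAreaRect(w.astype(np.float32)); b=cv2.boxPoints(r)
        print(i,st[i],"ctr",np.round(r[0],1),"size",np.round(r[1],1),"ang",round(r[2],2)); print(np.round(b,1).tolist())
        cv2.drawContours(vis,[cn[:,None]],-1,(0,255,0),1)
    cv2.imwrite("pics/%s.png"%tag,cv2.resize(vis[120:310,150:420],None,fx=2.9,fy=2.9,interpolation=cv2.INTER_CUBIC))
    return c,m
if __name__=="__main__": measure(sys.argv[1])
E
python3 m.py seg0
```

```text
1 [175 143 123  45 634] ctr [587.4 178.2] size [290.3 107.6] ang 89.05
[[531.2000122070312, 34.0], [638.7999877929688, 32.20000076293945], [643.5999755859375, 322.3999938964844], [536.0, 324.20001220703125]]
3 [ 251  206   43   43 1269] ctr [442.3  89.5] size [83.1 83. ] ang 75.25
[[391.6000061035156, 59.900001525878906], [471.8999938964844, 38.79999923706055], [493.1000061035156, 119.19999694824219], [412.79998779296875, 140.3000030517578]]
4 [ 192  208   46   42 1427] ctr [438.5 222.6] size [93.4 82.7] ang 80.82
[[390.29998779296875, 183.10000610351562], [471.8999938964844, 169.89999389648438], [486.79998779296875, 262.1000061035156], [405.20001220703125, 275.29998779296875]]
5 [ 307  212   47   38 1591] ctr [436.  -45.2] size [ 83.  103.9] ang 3.06
[[391.79998779296875, 4.400000095367432], [397.29998779296875, -99.30000305175781], [480.20001220703125, -94.9000015258789], [474.70001220703125, 8.800000190734863]]
```

```bash
python3 - <<'E'
from h import *
c=arm.camera("top"); R=np.array(c["rotation"]);f=K(c)
# world points from depth
v,u=np.mgrid[0:420,0:560]; z=c["range_z"]
P=np.stack([(u-c["cx"])/f*z,-(v-c["cy"])/f*z,-z],-1)@R.T+c["xyz"]
for n,(a,b,cc,d) in dict(bottle=(340,380,165,200),stapler=(150,185,225,305),glue=(385,420,250,280),blk=(190,360,200,255)).items():
    q=P[cc:d,a:b].reshape(-1,3); zz=z[cc:d,a:b].ravel()
    q=q[(zz>0)]; print(n,np.percentile(q[:,2],[1,10,50,90,99]).round(1))
    q=q[(q[:,2]>35)&(q[:,2]<110)] if n!='blk' else q[q[:,2]>18]
    if len(q): print(len(q),q.min(0).round(),q.max(0).round(),np.median(q,0).round())
E
```

```text
bottle [-5.2 -3.1  5.  41.1 99.9]
190 [ 539. -146.   35.] [ 578. -105.  109.] [ 555. -119.   69.]
stapler [-7.267e+02 -7.163e+02 -5.000e-01  4.880e+01  5.230e+01]
731 [286. 312.  35.] [426. 345.  56.] [358. 328.  48.]
glue [-5.5 -3.7 -1.4 87.7 91.2]
187 [ 349. -216.   35.] [ 376. -191.   93.] [ 363. -199.   88.]
blk [-5.  -3.  22.8 26.1 28.1]
5263 [390. -99.  18.] [506. 277.  30.] [446.  83.  25.]
```

View pics/seg0.png

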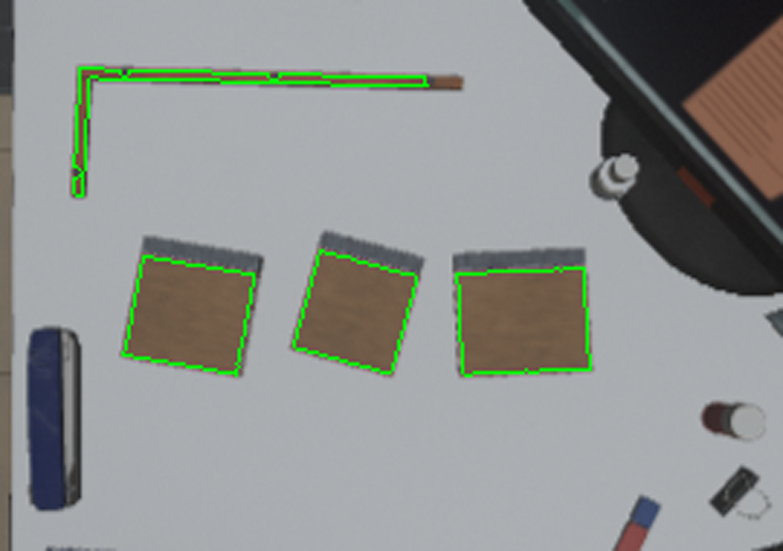

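```bash
python3 - <<'E'
from h import *
c=arm.camera("top"); im=c["image"].astype(float)
# wood darkness profile: use saturation
hsv=cv2.cvtColor(c["image"],cv2.COLOR_RGB2HSV)
S=((im.max(2)-im.min(2)))
def edges(prof):
    g=np.diff(prof); return g
far=[];near=[]
for u in range(190,306,3):
    p=S[138:160,u]; t=p.max()/2+p.min()/2; k=np.where(p>t)[0]
    a,b=k[0],k[-1]
    ua=a-(p[a]-t)/(p[a]-p[a-1]); ub=b+(p[b]-t)/(p[b]-p[b+1])
    far.append((u,138+ua)); near.append((u,138+ub))
def fit(pts,z,lo=1):
    w=plane(c,np.array(pts),z)[:,:2]; l=cv2.fitLine(w.astype(np.float32),cv2.DIST_HUBER,0,.01,.01).ravel(); return l,w
for n,p in(("far",far),("near",near)):
    for z in (14,0):
        l,w=fit(p,z); print(n,z,l,np.degrees(np.arctan2(l[1],l[0])), np.abs((w-l[2:])@[-l[1],l[0]]).max())
L=[];Rr=[]
for v in range(158,184,3):
    p=S[v,168:192]; t=p.max()/2+p.min()/2; k=np.where(p>t)[0]; a,b=k[0],k[-1]
    L.append((168+a-(p[a]-t)/(p[a]-p[a-1]),v)); Rr.append((168+b+(p[b]-t)/(p[b]-p[b+1]),v))
for n,p in(("L",L),("R",Rr)):
    l,w=fit(p,14); print(n,l,np.degrees(np.arctan2(l[1],l[0])))
# corner from near-rail line (z14) & R line
l1,_=fit(near,14); l2,_=fit(Rr,14)
A=np.array([l1[:2],-l2[:2]]).T; s=np.linalg.solve(A,l2[2:]-l1[2:]); print("corner",l1[2:]+s[0]*l1[:2])
E
```

```text
far 14 [1.6797423e-02 9.9985892e-01 6.4130743e+02 1.5005392e+02] 89.03753 6.691214715678398
far 0 [1.6797662e-02 9.9985892e-01 6.4506421e+02 1.5139943e+02] 89.03751 6.795873281437501
near 14 [1.4406139e-02 9.9989623e-01 6.3146198e+02 1.3615457e+02] 89.17455 2.3252260535968894
near 0 [1.4406377e-02 9.9989623e-01 6.3506476e+02 1.3728268e+02] 89.174545 2.361601479114286
L [ 9.9992299e-01 -1.2409164e-02  5.7915912e+02  3.2378049e+02] -0.71101093
R [ 9.9998093e-01 -6.1776703e-03  5.7714215e+02  3.1439749e+02] -0.3539567
corner [634.02496 314.04608]
```

```bash
cat > g.py <<'E'
# usage: python3 g.py x y z yawdeg tiltdeg  -> turn, translation in tool axes ; yaw 0: tool y=+world y, tool x=-world x; tilt>0: tips towards base
from h import *
import sys
from scipy.spatial.transform import Rotation as Ro
a=[float(s) for s in sys.argv[1:]]
o=arm.get_obs(); R=np.array(o["tool_rot"]); p=np.array(o["tcp_pos"])
B=np.array([[-1,0,0],[0,1,0],[0,0,-1]]).T.astype(float)
tilt=a[4] if len(a)>4 else 0
T=Ro.from_euler('z',a[3],degrees=True).as_matrix()@B if tilt==0 else Ro.from_euler('y',tilt,degrees=True).as_matrix()@Ro.from_euler('z',a[3],degrees=True).as_matrix()@B
print("t",o["time"],"p",p.round(1),"q",o["joint_positions"].round(2),"F",o["force"].round(1),"op",round(o["opening"],2))
print("z",R[:,2].round(3),"y",R[:,1].round(3))
print("turn",np.degrees(Ro.from_matrix(R.T@T).as_rotvec()).round(1),"trans",(R.T@(np.array(a[:3])-p)).round(1))
E
python3 g.py 370 226 160 -0.8
```

```text
t 0.3 p [187.  648.4 255.8] q [ 1.14  0.29  1.58 -0.    1.28 -0.15] F [-1.   0.2 -0.1] op 1.0
z [-0.    -0.001 -1.   ] y [ 0.277  0.961 -0.001]
turn [ -0.   -0.  -15.3] trans [-292.9 -355.    96.1]
```

>>> servo_tool --turn '[[0,0,-4],[0,0,-8],[0,0,-12],[0,0,-15],[0,0,-15]]' --translation '[[-35,-44,10],[-70,-88,20],[-110,-133,30],[-146,-177,40],[-183,-222,50]]' --grip '[0.5,0.5,0.5,0.5,0.5]'

```text
time: 0.92
tcp_pos: [301.8, 382.9, 206.2]
tool_rot: [[-1.0, 0.018, 0.001], [0.018, 1.0, 0.0], [-0.001, 0.0, -1.0]]
force: [0.3, -0.8, 0.4]
opening: 0.498
```

```bash
python3 g.py 370 226 100 -0.8
```

```text
t 0.925 p [301.8 382.9 206.2] q [ 0.69 -0.09  2.07 -0.    1.15 -0.86] F [ 0.3 -0.8  0.4] op 0.5
z [ 0.001  0.    -1.   ] y [0.018 1.    0.   ]
turn [ 0.   0.  -0.2] trans [ -70.9 -155.7  106.2]
```

>>> servo_tool --turn '[[0,0,0],[0,0,0],[0,0,0],[0,0,0],[0,0,0]]' --translation '[[-20,-45,25],[-40,-90,50],[-60,-135,75],[-68,-157,106],[-68,-157,130]]' --grip '[0.5,0.5,0.5,0.5,0.5]'

```text
time: 1.55
tcp_pos: [366.7, 224.7, 75.5]
tool_rot: [[-1.0, 0.022, 0.0], [0.022, 1.0, -0.0], [-0.0, -0.0, -1.0]]
force: [0.9, -0.0, 0.6]
opening: 0.501
```

```bash
python3 g.py 370 226 36 -0.8; python3 - <<'E'
from h import *
snap("scene","s1.png");snap("wrist","w1.png")
E
```

```text
t 1.55 p [366.7 224.7  75.5] q [ 0.31 -0.02  2.29 -0.    0.87 -1.24] F [ 0.9 -0.   0.6] op 0.5
z [ 0. -0. -1.] y [ 0.022  1.    -0.   ]
turn [-0.   0.  -0.5] trans [-3.2  1.3 39.5]
```

View pics/s1.png

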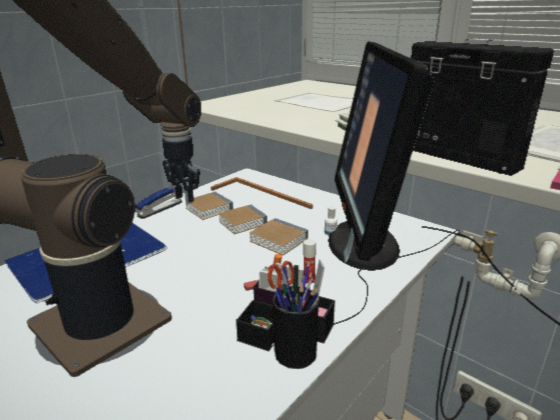

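View pics/w1.png

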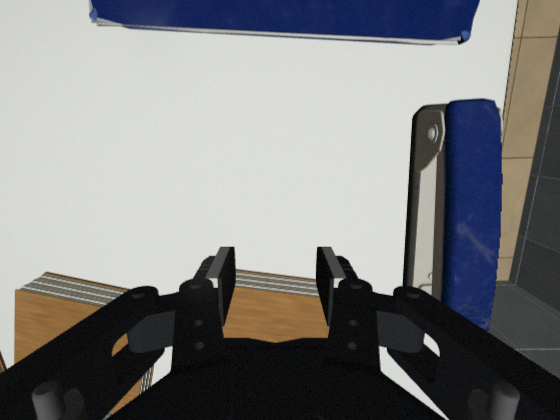

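The wrist view looks back toward the robot. Both fingertips, at (235,250) and (318,250), are just behind the medium block's near edge, and the stapler on the right is clear. I'll lower to pushing height.

>>> servo_tool --turn '[[0,0,-0.5],[0,0,-0.5],[0,0,-0.5],[0,0,-0.5]]' --translation '[[2,0,15],[2,0,28],[2,0,39],[2,0,39]]' --grip '[0.5,0.5,0.5,0.5]'

```text
time: 2.15
tcp_pos: [363.6, 226.3, 36.4]
tool_rot: [[-1.0, 0.01, -0.002], [0.01, 1.0, -0.001], [0.002, -0.001, -1.0]]
force: [0.1, -0.5, 0.1]
opening: 0.501
```

```bash
python3 g.py 390 226 34 -0.8; python3 - <<'E'
from h import *
c=snap("wrist","w2.png")
o=arm.get_obs(); T=c["T_tool_cam"]; f=K(c); v,u=np.mgrid[0:420,0:560]; z=c["range_z"]
P=np.stack([(u-c["cx"])/f*z,-(v-c["cy"])/f*z,-z],-1)
P=P@T[:3,:3].T+T[:3,3]; W=P@o["tool_rot"].T+o["tcp_pos"]
m=(z>0)&(np.abs(P[...,0])<14)&(np.abs(P[...,1])<48)&(P[...,2]>-5)&(W[...,2]>4)&(W[...,0]<384)
q=P[m]; print(len(q), np.percentile(q,[1,50,99],axis=0).round(1)); print("minz", np.percentile(W[m][:,2],[0.5,2,10]))
E
```

```text
t 2.15 p [363.6 226.3  36.4] q [ 0.32  0.07  2.3  -0.    0.78 -1.24] F [ 0.1 -0.5  0.1] op 0.5
z [-0.002 -0.001 -1.   ] y [ 0.01   1.    -0.001]
turn [-0.  -0.1  0.2] trans [-26.4   0.    2.3]
1850 [[ -9.5 -35.7  -4.8]
 [  8.   19.8   5.6]
 [ 12.4  33.   21.8]]
minz [14.52850825 16.03784236 20.04518501]
```

View pics/w2.png

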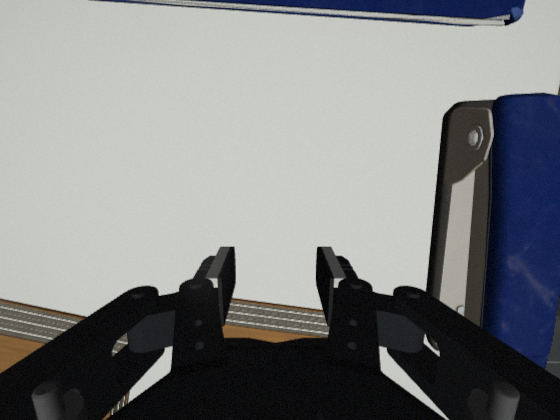

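>>> servo_tool --turn '[[0,0,0],[0,0,0],[0,0,0],[0,0,0],[0,0,0]]' --translation '[[-12,0,6],[-24,0,6],[-36,0,6],[-48,0,6],[-60,0,6]]' --grip '[0.5,0.5,0.5,0.5,0.5]'

```text
time: 2.82
tcp_pos: [425.2, 225.7, 31.3]
tool_rot: [[-1.0, 0.01, -0.0], [0.01, 1.0, 0.0], [0.0, 0.0, -1.0]]
force: [-1.4, -0.4, 0.6]
opening: 0.497
```

```bash
python3 g.py 520 226 30 -0.8;python3 m.py seg1
```

```text
t 2.825 p [425.2 225.7  31.3] q [ 0.28  0.18  2.17  0.    0.78 -1.28] F [-1.4 -0.4  0.6] op 0.5
z [-0.  0. -1.] y [0.01 1.   0.  ]
turn [ 0.  -0.   0.2] trans [-94.8   1.3   1.3]
1 [175 143 123  45 634] ctr [587.4 178.2] size [290.3 107.6] ang 89.05
[[531.2000122070312, 34.0], [638.7999877929688, 32.20000076293945], [643.5999755859375, 322.3999938964844], [536.0, 324.20001220703125]]
3 [194 193  40  37 665] ctr [479.5 230.3] size [94.  83.5] ang 89.05
[[437.0, 184.0], [520.5, 182.6999969482422], [522.0, 276.6000061035156], [438.5, 278.0]]
4 [ 251  206   43   43 1268] ctr [442.3  89.5] size [83.1 83. ] ang 75.25
[[391.6000061035156, 59.900001525878906], [471.8999938964844, 38.79999923706055], [493.1000061035156, 119.19999694824219], [412.79998779296875, 140.3000030517578]]
5 [ 307  212   47   38 1587] ctr [436.  -45.4] size [ 83.  104.4] ang 3.05
[[391.79998779296875, 4.5], [397.3999938964844, -99.69999694824219], [480.20001220703125, -95.30000305175781], [474.70001220703125, 9.0]]
```

View pics/seg1.png

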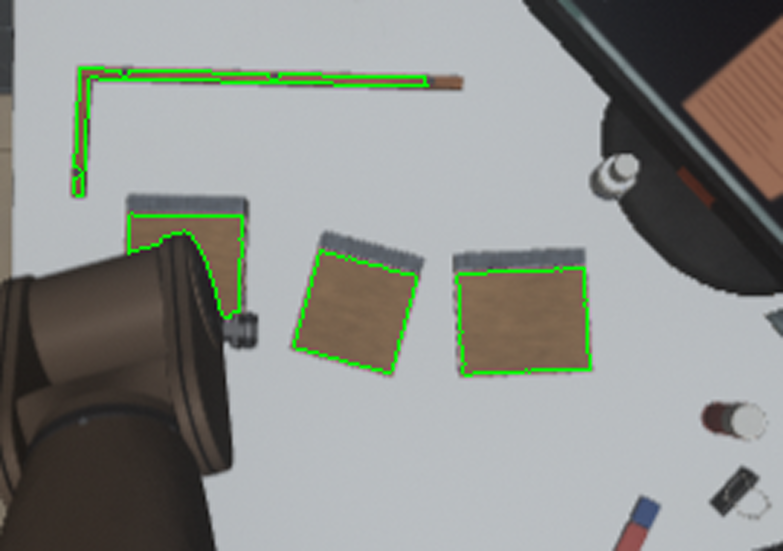

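The medium block has squared up to the fingers and is sliding straight, with yaw about -0.9°.

>>> servo_tool --turn '[[0,0,0],[0,0,0],[0,0,0],[0,0,0],[0,0,0]]' --translation '[[-16,0,1],[-32,0,1],[-48,0,1],[-64,0,1],[-76,0,1]]' --grip '[0.5,0.5,0.5,0.5,0.5]'

```text
time: 3.5
tcp_pos: [501.5, 224.9, 30.5]
tool_rot: [[-1.0, 0.011, -0.0], [0.011, 1.0, 0.0], [0.0, 0.0, -1.0]]
force: [-3.7, 0.4, 2.0]
opening: 0.499
```

>>> servo_tool --turn '[[0,0,0],[0,0,0],[0,0,0],[0,0,0]]' --translation '[[-5,0,0],[-10,0,0],[-14,0,0],[-16,0,0]]' --grip '[0.5,0.5,0.5,0.5]'

```text
time: 4.0
tcp_pos: [516.3, 224.8, 30.3]
tool_rot: [[-1.0, 0.01, -0.0], [0.01, 1.0, -0.0], [0.0, -0.0, -1.0]]
force: [-3.2, 0.2, 1.6]
opening: 0.503
```

```bash
python3 g.py 520 226 30 -0.8;python3 m.py seg2
```

```text
t 4.0 p [516.3 224.8  30.3] q [ 0.23  0.34  1.98  0.    0.83 -1.33] F [-3.2  0.2  1.6] op 0.5
z [-0. -0. -1.] y [ 0.01  1.   -0.  ]
turn [-0.  -0.   0.2] trans [-3.7  1.3  0.3]
1 [176 143 122  17 532] ctr [625.  177.7] size [ 39.2 290.7] ang 0.61
[[603.7999877929688, 322.79998779296875], [606.9000244140625, 32.099998474121094], [646.0999755859375, 32.5], [643.0, 323.20001220703125]]
3 [222 156  13  32 280] ctr [574.9 197.2] size [75.5 28.8] ang 1.28
[[536.7999877929688, 210.8000030517578], [537.4000244140625, 182.0], [612.9000244140625, 183.6999969482422], [612.2999877929688, 212.5]]
6 [ 251  206   43   43 1268] ctr [442.4  89.5] size [83.2 82.9] ang 75.36
[[391.79998779296875, 59.70000076293945], [472.0, 38.79999923706055], [493.0, 119.19999694824219], [412.79998779296875, 140.1999969482422]]
9 [ 307  212   47   38 1582] ctr [436.2 -45.2] size [ 82.9 103.9] ang 3.31
[[391.79998779296875, 4.300000190734863], [397.79998779296875, -99.4000015258789], [480.6000061035156, -94.69999694824219], [474.6000061035156, 9.100000381469727]]
```

>>> servo_tool --turn '[[0,0,0],[0,0,0],[0,0,0],[0,0,0]]' --translation '[[-3,0,0],[-6,0,0],[-8,0,0],[-8,0,0]]' --grip '[0.5,0.5,0.5,0.5]'

```text
time: 4.55
tcp_pos: [522.9, 224.7, 30.2]
tool_rot: [[-1.0, 0.01, -0.005], [0.01, 1.0, -0.0], [0.005, -0.001, -1.0]]
force: [-7.2, -0.3, 4.4]
opening: 0.501
```

Contact with the rail looks good: 522.9 + 11 + 100 ≈ 634 and the force is rising. I'll back off and go behind the small block with the tool tilted 20°, because the reach there is short.

>>> servo_tool --turn '[[0,0,0],[0,0,0],[0,-5,0],[0,-10,0],[0,-15,0]]' --translation '[[20,0,0],[40,-5,-30],[65,-40,-60],[85,-75,-70],[105,-110,-70]]' --grip '[0.5,0.5,0.5,0.5,0.5]'

```text
time: 5.18
tcp_pos: [419.8, 114.9, 102.5]
tool_rot: [[-0.963, 0.009, 0.268], [0.009, 1.0, -0.003], [-0.268, -0.001, -0.963]]
force: [0.5, -0.8, 0.7]
opening: 0.495
```

```bash
python3 g.py 372 98 70 -0.8 20;python3 m.py seg3
```

```text
t 5.175 p [419.8 114.9 102.5] q [ 0.04 -0.19  2.4  -0.02  0.66 -1.51] F [ 0.5 -0.8  0.7] op 0.5
z [ 0.268 -0.003 -0.963] y [ 0.009  1.    -0.001]
turn [ 0.2 35.5  0.2] trans [ 54.6 -17.4  18.6]
1 [175 143 123  45 563] ctr [587.4 178.2] size [290.3 107.6] ang 89.05
[[531.2000122070312, 34.0], [638.7999877929688, 32.20000076293945], [643.5999755859375, 322.3999938964844], [536.0, 324.20001220703125]]
3 [ 195  153   40   35 1359] ctr [575.8 227.3] size [81.5 92.5] ang 0.6
[[534.5, 273.1000061035156], [535.5, 180.60000610351562], [617.0, 181.5], [616.0, 274.0]]
4 [254 206  40  31 811] ctr [454.7  86.2] size [83.3 57.7] ang 75.71
[[416.3999938964844, 52.900001525878906], [472.3999938964844, 38.70000076293945], [492.8999938964844, 119.4000015258789], [437.0, 133.60000610351562]]
5 [ 307  212   47   38 1591] ctr [436.  -45.4] size [ 83.  104.3] ang 3.01
[[391.79998779296875, 4.599999904632568], [397.29998779296875, -99.5999984741211], [480.20001220703125, -95.30000305175781], [474.79998779296875, 8.899999618530273]]
```

View pics/seg3.png

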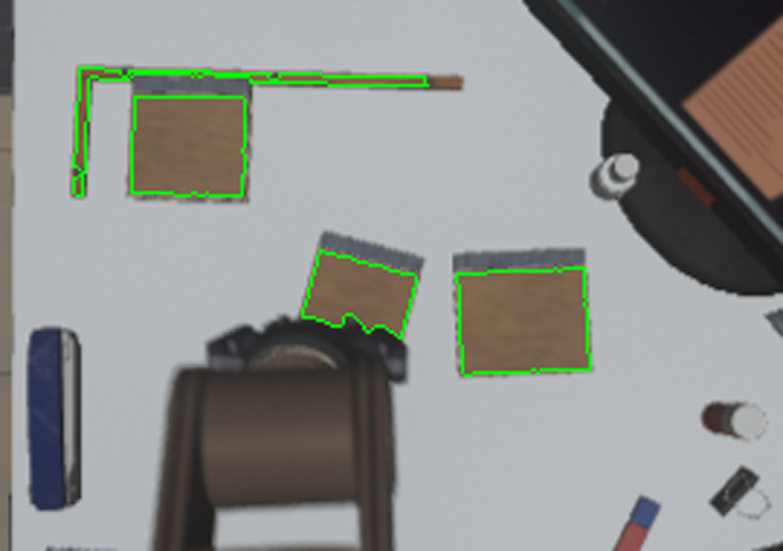

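I tilted the wrong way. The medium block sits at the rail (far edge ≈ 633) with its centre at y ≈ 227. I'll reverse the tilt.

>>> servo_tool --turn '[[0,9,0],[0,18,0],[0,27,0],[0,35.5,0],[0,35.5,0]]' --translation '[[12,-4,-3],[24,-8,-5],[36,-13,-5],[49,-17,-1],[49,-17,-1]]' --grip '[0.5,0.5,0.5,0.5,0.5]'

```text
time: 5.85
tcp_pos: [371.6, 98.8, 88.0]
tool_rot: [[-0.937, 0.011, -0.349], [0.011, 1.0, 0.004], [0.349, -0.0, -0.937]]
force: [0.3, 0.2, -0.1]
opening: 0.494
```

```bash
python3 g.py 372 98 33 -0.8 20;python3 - <<'E'
from h import *
snap("scene","s2.png");snap("wrist","w3.png")
E
```

```text
t 5.85 p [371.6  98.8  88. ] q [-0.01  0.06  2.22  0.    1.23 -1.57] F [ 0.3  0.2 -0.1] op 0.49
z [-0.349  0.004 -0.937] y [ 0.011  1.    -0.   ]
turn [ 0.2 -0.4  0.2] trans [-19.6  -0.8  51.4]
```

View pics/w3.png

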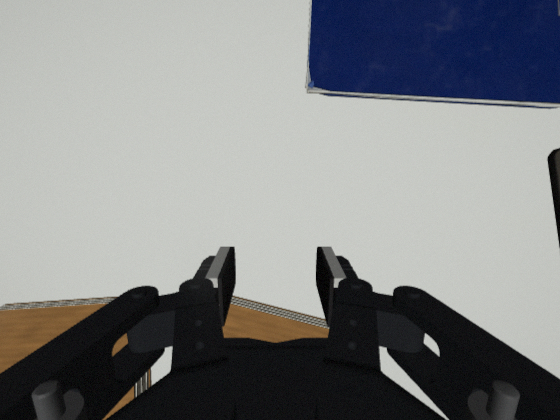

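View pics/s2.png

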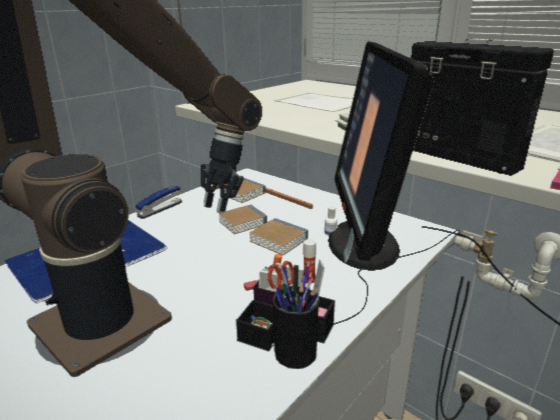

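The tilt is now right, with the fingertips hovering behind the small block's near edge. Lowering straight down.

>>> servo_tool --turn '[[0,0,0],[0,0,0],[0,0,0],[0,0,0]]' --translation '[[-5,-1,19],[-12,-1,36],[-18,-1,51],[-18,-1,51]]' --grip '[0.5,0.5,0.5,0.5]'

```text
time: 6.45
tcp_pos: [368.6, 98.4, 33.9]
tool_rot: [[-0.936, 0.01, -0.351], [0.009, 1.0, 0.003], [0.351, -0.0, -0.936]]
force: [1.1, -0.5, -0.9]
opening: 0.5
```

```bash
python3 g.py 432 98 32 -0.8 20;python3 m.py seg4
```

```text
t 6.45 p [368.6  98.4  33.9] q [-0.01  0.16  2.23  0.    1.11 -1.57] F [ 1.1 -0.5 -0.9] op 0.5
z [-0.351  0.003 -0.936] y [ 0.01  1.   -0.  ]
turn [ 0.2 -0.6  0.3] trans [-60.    0.2 -20.5]
1 [175 143 123  45 561] ctr [587.4 178.2] size [290.3 107.6] ang 89.05
[[531.2000122070312, 34.0], [638.7999877929688, 32.20000076293945], [643.5999755859375, 322.3999938964844], [536.0, 324.20001220703125]]
3 [ 195  153   40   35 1361] ctr [575.8 227.3] size [81.5 92.5] ang 0.6
[[534.5, 273.1000061035156], [535.5, 180.60000610351562], [617.0, 181.5], [616.0, 274.0]]
4 [ 307  212   47   38 1594] ctr [436.  -45.4] size [ 83.  104.3] ang 3.01
[[391.79998779296875, 4.599999904632568], [397.29998779296875, -99.5999984741211], [480.20001220703125, -95.30000305175781], [474.79998779296875, 8.899999618530273]]
```

>>> servo_tool --turn '[[0,0,0],[0,0,0],[0,0,0],[0,0,0],[0,0,0]]' --translation '[[-12,0,-3],[-24,0,-7],[-35,0,-11],[-46,0,-15],[-57,0,-19]]' --grip '[0.5,0.5,0.5,0.5,0.5]'

```text
time: 7.12
tcp_pos: [429.3, 97.4, 33.0]
tool_rot: [[-0.935, 0.01, -0.355], [0.01, 1.0, 0.003], [0.355, -0.001, -0.935]]
force: [-5.8, -1.1, 7.5]
opening: 0.5
```

```bash
python3 g.py 512 98 32 -0.8 20;python3 m.py seg5
```

```text
t 7.125 p [429.3  97.4  33. ] q [-0.01  0.28  2.09 -0.    1.14 -1.57] F [-5.8 -1.1  7.5] op 0.5
z [-0.355  0.003 -0.935] y [ 0.01   1.    -0.001]
turn [ 0.1 -0.8  0.2] trans [-77.7   1.5 -28.4]
1 [175 143 134  45 601] ctr [587.2 165. ] size [316.8 107.6] ang 89.05
[[530.7999877929688, 7.5], [638.2999877929688, 5.699999809265137], [643.5999755859375, 322.3999938964844], [536.0, 324.20001220703125]]
2 [ 195  152   40   36 1274] ctr [576.4 228.1] size [91.6 83.2] ang 88.66
[[533.7000122070312, 183.3000030517578], [616.9000244140625, 181.3000030517578], [619.0, 272.8999938964844], [535.7999877929688, 274.8999938964844]]
4 [ 307  212   47   38 1593] ctr [436.1 -45.2] size [ 83.2 104. ] ang 3.01
[[391.79998779296875, 4.599999904632568], [397.29998779296875, -99.30000305175781], [480.3999938964844, -94.9000015258789], [474.8999938964844, 8.899999618530273]]
```

View pics/seg5.png

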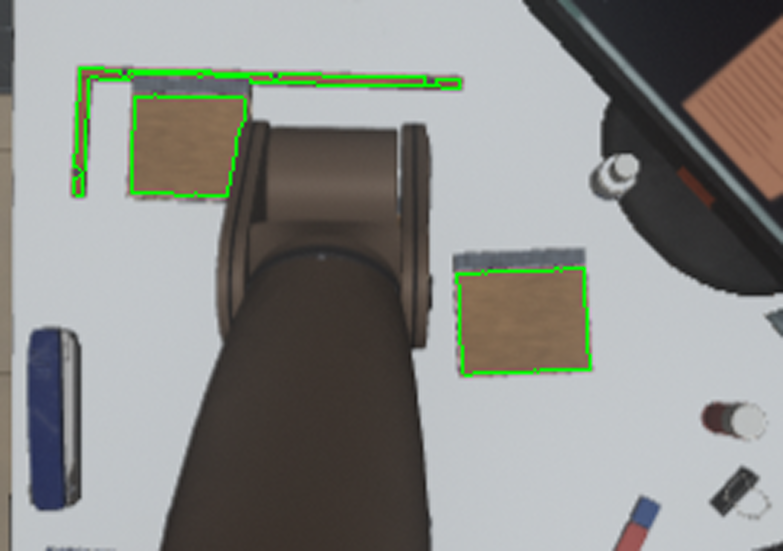

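>>> servo_tool --turn '[[0,-5,0],[0,-10,0],[0,-15,0],[0,-20.5,0],[0,-20.5,0]]' --translation '[[-9,0,-3],[-19,0,-7],[-28,0,-10],[-37,0,-14],[-48,0,-17]]' --grip '[0.5,0.5,0.5,0.5,0.5]'

```text
time: 7.8
tcp_pos: [479.8, 97.3, 31.3]
tool_rot: [[-1.0, 0.01, -0.002], [0.01, 1.0, 0.0], [0.002, 0.0, -1.0]]
force: [-2.2, -0.1, 1.9]
opening: 0.501
```

```bash
python3 g.py 512 98 31 -0.8 ;python3 - <<'E'
from h import *
snap("top","t6.png");snap("scene","s6.png")
E
```

```text
t 7.8 p [479.8  97.3  31.3] q [-0.01  0.2   2.15  0.    0.79 -1.57] F [-2.2 -0.1  1.9] op 0.5
z [-0.002  0.    -1.   ] y [0.01 1.   0.  ]
turn [ 0.  -0.1  0.2] trans [-32.2   1.    0.2]
```

View pics/t6.png

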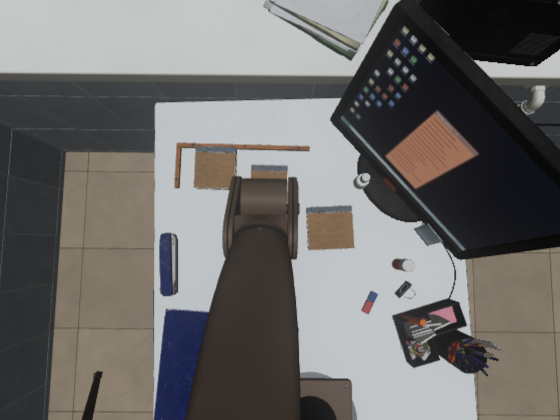

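View pics/s6.png

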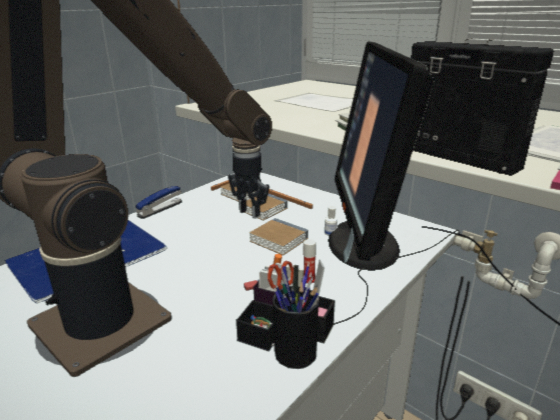

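The small block has squared up, with its strip at columns 251–287, row 167. I'll push it on to the rail.

>>> servo_tool --turn '[[0,0,0],[0,0,0],[0,0,0],[0,0,0],[0,0,0]]' --translation '[[-12,0,0],[-22,0,0],[-31,0,0],[-37,0,0],[-40,0,0]]' --grip '[0.5,0.5,0.5,0.5,0.5]'

```text
time: 8.52
tcp_pos: [520.7, 96.7, 31.5]
tool_rot: [[-1.0, 0.01, -0.0], [0.01, 1.0, -0.0], [0.0, -0.0, -1.0]]
force: [-2.5, -0.7, 0.5]
opening: 0.503
```

>>> servo_tool --turn '[[0,0,0],[0,0,0],[0,0,0]]' --translation '[[-2,0,0],[-4,0,0],[-4,0,0]]' --grip '[0.5,0.5,0.5]'

```text
time: 8.9
tcp_pos: [521.0, 96.8, 30.8]
tool_rot: [[-1.0, 0.01, -0.01], [0.01, 1.0, -0.0], [0.01, -0.0, -1.0]]
force: [-9.9, -0.5, 7.7]
opening: 0.5
```

The small block is at the rail too (521 + 111 ≈ 632, with force rising). I'll back off, turn 90° and get in on its right side.

>>> servo_tool --turn '[[0,0,0],[0,0,8],[0,0,18],[0,0,28],[0,0,38]]' --translation '[[15,0,0],[25,0,-40],[15,-30,-80],[0,-60,-80],[-20,-75,-80]]' --grip '[0.5,0.5,0.5,0.5,0.5]'

```text
time: 9.52
tcp_pos: [544.4, 20.2, 112.7]
tool_rot: [[-0.777, 0.629, 0.004], [0.629, 0.777, -0.001], [-0.004, 0.002, -1.0]]
force: [0.1, -0.9, 0.1]
opening: 0.501
```

```bash
python3 g.py 575 20 100 -90.8
```

```text
t 9.525 p [544.4  20.2 112.7] q [-0.15  0.17  2.   -0.    0.97 -1.04] F [ 0.1 -0.9  0.1] op 0.5
z [ 0.004 -0.001 -1.   ] y [0.629 0.777 0.002]
turn [ 0.2  0.1 51.8] trans [-23.8  19.   12.8]
```

>>> servo_tool --turn '[[0,0,10],[0,0,20.5],[0,0,31],[0,0,41.5],[0,0,51.8]]' --translation '[[-5,4,0],[-10,8,0],[-15,12,0],[-20,16,0],[-24,19,10]]' --grip '[0.5,0.5,0.5,0.5,0.5]'

```text
time: 10.15
tcp_pos: [575.4, 21.2, 102.5]
tool_rot: [[0.013, 1.0, 0.005], [1.0, -0.013, -0.001], [-0.001, 0.005, -1.0]]
force: [0.7, -0.4, -0.6]
opening: 0.498
```

```bash
python3 g.py 575 20 31 -90.8; python3 m.py seg7
```

```text
t 10.15 p [575.4  21.2 102.5] q [-0.14  0.24  1.93  0.    0.96 -0.13] F [ 0.7 -0.4 -0.6] op 0.5
z [ 0.005 -0.001 -1.   ] y [ 1.    -0.013  0.005]
turn [0.3 0.  0.1] trans [-1.2 -0.7 71.5]
1 [175 143  96  45 425] ctr [587.9 210.8] size [225.1 107.6] ang 89.05
[[532.2999877929688, 99.19999694824219], [639.7999877929688, 97.4000015258789], [643.5999755859375, 322.3999938964844], [536.0, 324.20001220703125]]
2 [ 195  153   40   35 1359] ctr [575.8 227.3] size [81.5 92.5] ang 0.6
[[534.5, 273.1000061035156], [535.5, 180.60000610351562], [617.0, 181.5], [616.0, 274.0]]
3 [251 154  18  35 516] ctr [576.9 121.9] size [38.7 83.5] ang 88.85
[[534.7000122070312, 103.4000015258789], [618.2999877929688, 101.69999694824219], [619.0, 140.39999389648438], [535.5, 142.10000610351562]]
4 [340 212  14  36 387] ctr [438.9 -86.9] size [84.3 26.5] ang 4.75
[[395.70001220703125, -77.19999694824219], [397.8999938964844, -103.5], [482.0, -96.5999984741211], [479.79998779296875, -70.19999694824219]]
```

View pics/seg7.png

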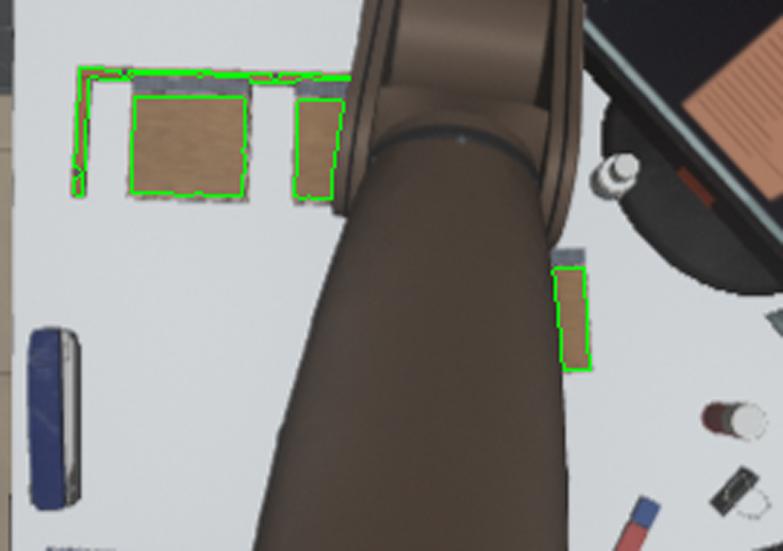

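Both blocks at the rail are square: the small one's left edge is at y ≈ 142 and the medium's right edge at y ≈ 180. Lowering, then pushing left.

>>> servo_tool --turn '[[0,0,0],[0,0,0],[0,0,0],[0,0,0],[0,0,0]]' --translation '[[-1,0,35],[-1,0,60],[-1,0,72],[10,0,72],[20,0,72]]' --grip '[0.5,0.5,0.5,0.5,0.5]'

```text
time: 10.82
tcp_pos: [575.3, 42.1, 30.7]
tool_rot: [[0.006, 1.0, 0.002], [1.0, -0.006, -0.0], [-0.0, 0.002, -1.0]]
force: [-0.3, 0.1, -0.4]
opening: 0.499
```

>>> servo_tool --turn '[[0,0,0],[0,0,0],[0,0,0],[0,0,0],[0,0,0]]' --translation '[[10,0,0],[20,0,0],[30,0,0],[40,0,0],[48,0,0]]' --grip '[0.5,0.5,0.5,0.5,0.5]'

```text
time: 11.45
tcp_pos: [574.9, 89.5, 29.8]
tool_rot: [[0.006, 1.0, 0.0], [1.0, -0.006, -0.001], [-0.001, 0.0, -1.0]]
force: [-1.0, -5.3, 3.6]
opening: 0.498
```

```bash
python3 g.py 575 120 31 -90.8; python3 m.py seg8
```

```text
t 11.45 p [574.9  89.5  29.8] q [-0.02  0.37  1.93 -0.    0.84 -0.01] F [-1.  -5.3  3.6] op 0.5
z [ 0.    -0.001 -1.   ] y [ 1.    -0.006  0.   ]
turn [0.  0.1 0.5] trans [30.5 -0.1 -1.3]
1 [175 143  17  45 231] ctr [589.4 306.8] size [ 34.4 108. ] ang 87.45
[[534.7000122070312, 292.0], [642.5999755859375, 287.20001220703125], [644.0999755859375, 321.6000061035156], [536.2000122070312, 326.3999938964844]]
2 [194 144  40   3  93] ctr [639.1 233.6] size [ 4.9 94. ] ang 0.61
[[636.0999755859375, 280.6000061035156], [637.0999755859375, 186.60000610351562], [642.0, 186.6999969482422], [641.0, 280.6000061035156]]
5 [ 192  152   40   36 1314] ctr [576.1 234.9] size [90.3 83.3] ang 89.02
[[533.7000122070312, 190.39999389648438], [616.9000244140625, 189.0], [618.5, 279.29998779296875], [535.2000122070312, 280.70001220703125]]
6 [ 307  212   47   38 1592] ctr [436.  -45.2] size [ 83. 104.] ang 3.05
[[391.79998779296875, 4.5], [397.29998779296875, -99.30000305175781], [480.20001220703125, -94.9000015258789], [474.70001220703125, 9.0]]
```

View pics/seg8.png

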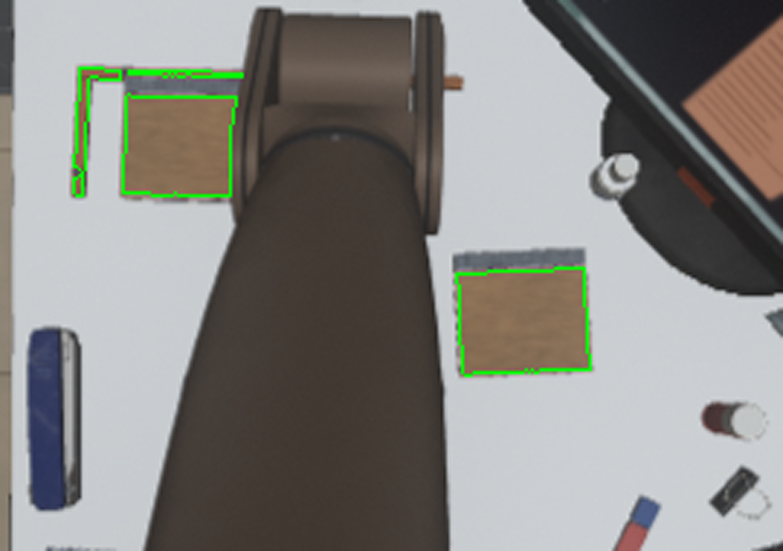

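>>> servo_tool --turn '[[0,0,0],[0,0,0],[0,0,0],[0,0,0],[0,0,0]]' --translation '[[7,0,-1],[14,0,-1],[21,0,-1],[26,0,-1],[29,0,-1]]' --grip '[0.5,0.5,0.5,0.5,0.5]'

```text
time: 12.12
tcp_pos: [574.6, 118.7, 30.3]
tool_rot: [[0.006, 1.0, -0.001], [1.0, -0.006, -0.0], [-0.0, -0.001, -1.0]]
force: [-1.0, -2.2, -0.8]
opening: 0.501
```

```bash
python3 g.py 575 121 31 -90.8; python3 m.py seg9
```

```text
t 12.125 p [574.6 118.7  30.3] q [ 0.03  0.38  1.92 -0.    0.84  0.04] F [-1.  -2.2 -0.8] op 0.5
z [-0.001 -0.    -1.   ] y [ 1.    -0.006 -0.001]
turn [-0.   0.   0.4] trans [ 2.3  0.4 -0.7]
1 [ 175  143   40   45 1364] ctr [586.5 274.9] size [ 89.8 106.1] ang 89.01
[[532.7000122070312, 231.0], [638.7999877929688, 229.10000610351562], [640.2999877929688, 318.8999938964844], [534.2000122070312, 320.79998779296875]]
3 [286 146  23   5  82] ctr [634.   32.4] size [53.6  9.1] ang 86.44
[[627.7999877929688, 5.900000095367432], [636.9000244140625, 5.300000190734863], [640.2000122070312, 58.79999923706055], [631.0999755859375, 59.400001525878906]]
4 [ 307  212   47   38 1584] ctr [436.2 -45.2] size [ 82.9 103.9] ang 3.31
[[391.79998779296875, 4.300000190734863], [397.79998779296875, -99.4000015258789], [480.6000061035156, -94.69999694824219], [474.6000061035156, 9.100000381469727]]
```

View pics/seg9.png

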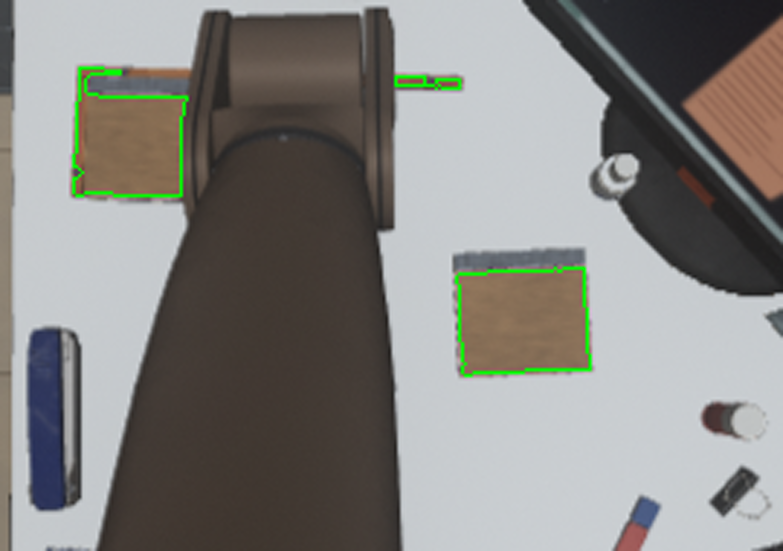

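The medium block is about to reach the stop. I'll squeeze gently.

>>> servo_tool --turn '[[0,0,0.3],[0,0,0.3],[0,0,0.3],[0,0,0.3]]' --translation '[[2,0,0],[4,0,0],[5,0,0],[5,0,0]]' --grip '[0.5,0.5,0.5,0.5]'

```text
time: 12.68
tcp_pos: [574.7, 122.2, 30.4]
tool_rot: [[0.012, 1.0, -0.001], [1.0, -0.012, -0.002], [-0.002, -0.001, -1.0]]
force: [-1.1, -5.5, -0.8]
opening: 0.504
```

>>> servo_tool --turn '[[0,0,0],[0,0,0],[0,0,0]]' --translation '[[2,0,0],[3,0,0],[3,0,0]]' --grip '[0.5,0.5,0.5]'

```text
time: 13.05
tcp_pos: [574.7, 122.4, 30.5]
tool_rot: [[0.011, 1.0, -0.002], [1.0, -0.011, -0.007], [-0.007, -0.002, -1.0]]
force: [-1.8, -15.9, 1.7]
opening: 0.503
```

The row is stopped against the end stop (-16 N with no motion). Next is the large block, approached from its right side.

>>> servo_tool --turn '[[0,0,0],[0,0,0],[0,0,0],[0,0,0],[0,0,0]]' --translation '[[-15,0,0],[-35,-5,-40],[-75,-35,-80],[-120,-70,-90],[-165,-105,-90]]' --grip '[0.5,0.5,0.5,0.5,0.5]'

```text
time: 13.68
tcp_pos: [468.6, -38.5, 122.7]
tool_rot: [[0.012, 1.0, 0.006], [1.0, -0.012, -0.0], [-0.0, 0.006, -1.0]]
force: [0.0, -1.1, 0.3]
opening: 0.502
```

```bash
python3 g.py 440 -125 60 -90.8; python3 m.py seg10
```

```text
t 13.675 p [468.6 -38.5 122.7] q [-0.3  -0.01  2.18  0.    0.97 -0.29] F [ 0.  -1.1  0.3] op 0.5
z [ 0.006 -0.    -1.   ] y [ 1.    -0.012  0.006]
turn [0.3 0.  0.1] trans [-86.8 -27.9  62.6]
1 [ 175  143   80   46 2768] ctr [586.  226.9] size [186.  106.1] ang 89.23
[[531.7000122070312, 134.6999969482422], [637.7999877929688, 133.1999969482422], [640.2999877929688, 319.20001220703125], [534.2000122070312, 320.6000061035156]]
2 [194 144  50   4 125] ctr [638.  221.5] size [  7.4 118.1] ang 0.61
[[633.5999755859375, 280.5], [634.9000244140625, 162.5], [642.2999877929688, 162.60000610351562], [641.0, 280.6000061035156]]
3 [245 145  53   5 196] ctr [634.9  95. ] size [125.4   9.7] ang 88.98
[[629.0, 32.400001525878906], [638.7000122070312, 32.20000076293945], [640.9000244140625, 157.60000610351562], [631.2000122070312, 157.6999969482422]]
```

View pics/seg10.png

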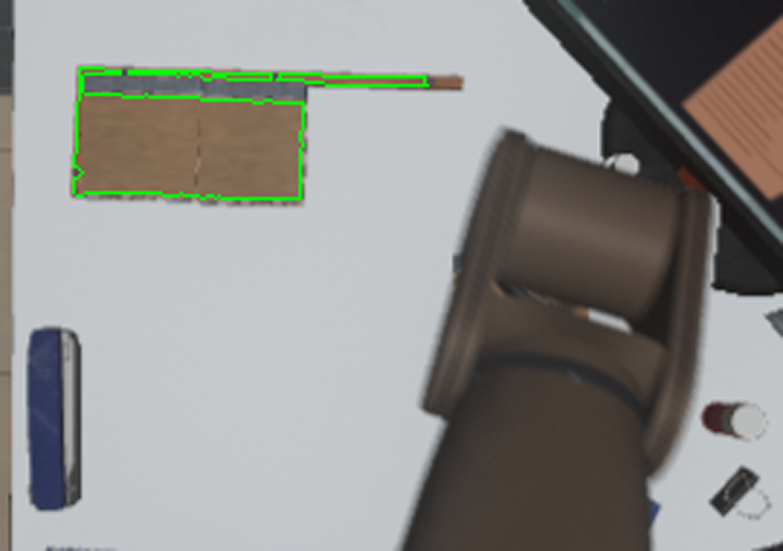

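The medium and small blocks form a closed row in the corner, with the seam hardly visible at (200,130). The right end is at y ≈ 133.5.

>>> servo_tool --turn '[[0,0,0],[0,0,0],[0,0,0],[0,0,0]]' --translation '[[-45,-15,0],[-88,-28,5],[-88,-28,35],[-88,-28,60]]' --grip '[0.5,0.5,0.5,0.5]'

```text
time: 14.22
tcp_pos: [439.4, -125.7, 60.4]
tool_rot: [[0.015, 1.0, 0.003], [1.0, -0.015, 0.0], [0.0, 0.003, -1.0]]
force: [0.7, -0.7, -0.0]
opening: 0.499
```

```bash
python3 g.py 440 -125 31 -90.8; python3 - <<'E'
from h import *
snap("wrist","w10.png");snap("scene","s10.png");
E
```

```text
t 14.225 p [ 439.4 -125.7   60.4] q [-0.5   0.07  2.23  0.    0.84 -0.49] F [ 0.7 -0.7 -0. ] op 0.5
z [ 0.003  0.    -1.   ] y [ 1.    -0.015  0.003]
turn [ 0.1 -0.  -0. ] trans [ 0.7  0.5 29.4]
```

View pics/s10.png

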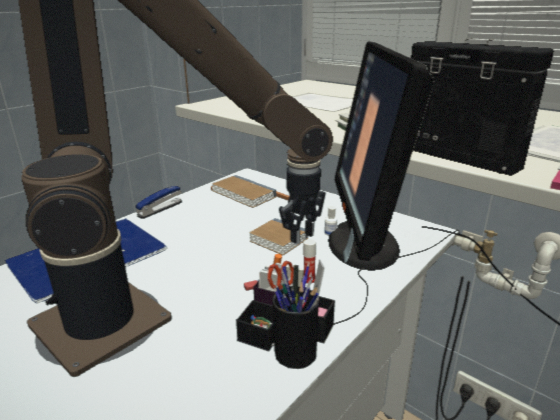

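View pics/w10.png

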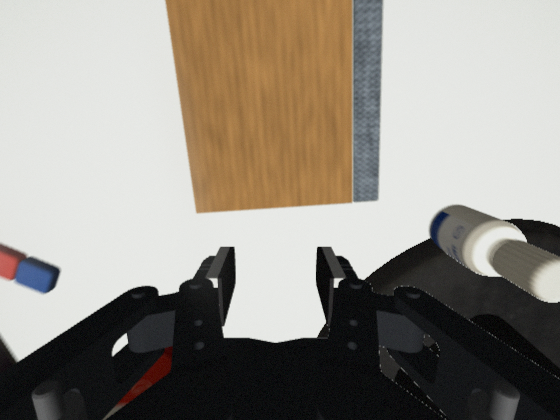

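The fingers are clear, the large block's edge at (270,207) lies ahead, and the bottle at (480,240) is well to the side. I'll lower and push left.

>>> servo_tool --turn '[[0,0,0],[0,0,0],[0,0,0],[0,0,0],[0,0,0]]' --translation '[[0,0,15],[0,0,30],[12,0,30],[24,0,30],[36,0,30]]' --grip '[0.5,0.5,0.5,0.5,0.5]'

```text
time: 14.95
tcp_pos: [439.7, -88.2, 30.9]
tool_rot: [[0.012, 1.0, 0.001], [1.0, -0.012, -0.001], [-0.001, 0.001, -1.0]]
force: [-0.1, -0.9, -0.6]
opening: 0.498
```

>>> servo_tool --turn '[[0,0,0],[0,0,0],[0,0,0],[0,0,0],[0,0,0]]' --translation '[[14,0,0],[28,0,0],[42,0,0],[56,0,0],[70,0,0]]' --grip '[0.5,0.5,0.5,0.5,0.5]'

```text
time: 15.58
tcp_pos: [440.7, -18.4, 30.9]
tool_rot: [[0.012, 1.0, 0.001], [1.0, -0.012, -0.001], [-0.001, 0.001, -1.0]]
force: [0.5, -3.3, 3.0]
opening: 0.497
```

```bash
python3 g.py 440 10 31 -90.8; python3 m.py seg11
```

```text
t 15.575 p [440.7 -18.4  30.9] q [-0.27  0.1   2.27 -0.    0.77 -0.26] F [ 0.5 -3.3  3. ] op 0.5
z [ 0.001 -0.001 -1.   ] y [ 1.    -0.012  0.001]
turn [0.1 0.  0.1] trans [28.4 -1.  -0.1]
1 [ 175  143   80   46 2770] ctr [586.  226.9] size [186.  106.1] ang 89.23
[[531.7000122070312, 134.6999969482422], [637.7999877929688, 133.1999969482422], [640.2999877929688, 319.20001220703125], [534.2000122070312, 320.6000061035156]]
2 [194 144  50   4 127] ctr [638.  221.5] size [  7.4 118.1] ang 0.61
[[633.5999755859375, 280.5], [634.9000244140625, 162.5], [642.2999877929688, 162.60000610351562], [641.0, 280.6000061035156]]
3 [245 145  53   5 195] ctr [635.  95.] size [125.4   9.6] ang 88.98
[[629.0, 32.400001525878906], [638.7000122070312, 32.20000076293945], [640.9000244140625, 157.60000610351562], [631.2999877929688, 157.6999969482422]]
5 [269 210  31  36 923] ctr [441.4  62. ] size [67.9 83.1] ang 88.64
[[399.1000061035156, 29.100000381469727], [482.1000061035156, 27.100000381469727], [483.79998779296875, 95.0], [400.70001220703125, 97.0]]
```

View pics/seg11.png

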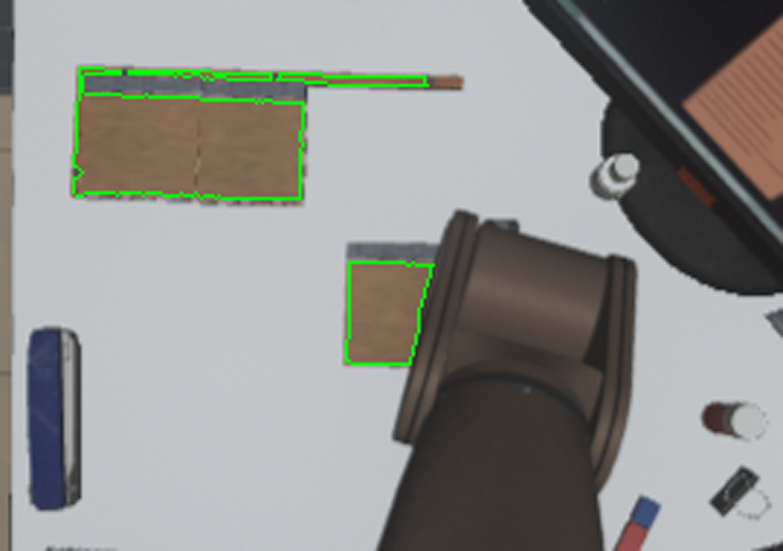

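>>> servo_tool --turn '[[0,0,0],[0,0,0],[0,0,0],[0,0,0]]' --translation '[[10,0,0],[20,0,0],[27,0,0],[29,0,0]]' --grip '[0.5,0.5,0.5,0.5]'

```text
time: 16.12
tcp_pos: [440.4, 10.4, 30.4]
tool_rot: [[0.011, 1.0, -0.0], [1.0, -0.011, 0.0], [0.0, -0.0, -1.0]]
force: [0.9, -1.7, 1.2]
opening: 0.505
```

>>> servo_tool --turn '[[0,0,0],[0,0,-8],[0,0,-18],[0,0,-28],[0,0,-38]]' --translation '[[-12,0,0],[-15,0,-35],[-5,0,-75],[15,0,-80],[30,0,-80]]' --grip '[0.5,0.5,0.5,0.5,0.5]'

```text
time: 16.75
tcp_pos: [441.3, 39.8, 111.3]
tool_rot: [[-0.61, 0.793, 0.002], [0.793, 0.61, 0.0], [-0.001, 0.002, -1.0]]
force: [-0.3, 0.2, 0.5]
opening: 0.501
```

```bash
python3 g.py 400 75 110 -0.8; python3 m.py seg12
```

```text
t 16.75 p [441.3  39.8 111.3] q [-0.14 -0.06  2.24  0.    0.95 -0.8 ] F [-0.3  0.2  0.5] op 0.5
z [ 0.002  0.    -1.   ] y [0.793 0.61  0.002]
turn [  0.1   0.1 -51.6] trans [ 53.  -11.3   1.3]
1 [ 175  143   80   46 2770] ctr [586.  226.9] size [186.1 106.1] ang 89.23
[[531.7000122070312, 134.60000610351562], [637.7999877929688, 133.1999969482422], [640.2999877929688, 319.20001220703125], [534.2000122070312, 320.6000061035156]]
2 [194 144  50   4 128] ctr [638.  221.5] size [  7.4 118.1] ang 0.61
[[633.5999755859375, 280.5], [634.9000244140625, 162.5], [642.2999877929688, 162.60000610351562], [641.0, 280.6000061035156]]
3 [245 145  53   5 196] ctr [634.9  95. ] size [125.4   9.7] ang 88.98
[[629.0, 32.400001525878906], [638.7000122070312, 32.20000076293945], [640.9000244140625, 157.60000610351562], [631.2000122070312, 157.6999969482422]]
5 [257 210   5  25  70] ctr [454.5 121.1] size [56.8  9.5] ang 0.94
[[426.1000061035156, 125.30000305175781], [426.20001220703125, 115.80000305175781], [483.0, 116.80000305175781], [482.79998779296875, 126.30000305175781]]
6 [269 238  32   8 141] ctr [409.1  60.4] size [16.4 72.9] ang 0.53
[[400.5, 96.69999694824219], [401.20001220703125, 23.899999618530273], [417.6000061035156, 24.0], [416.8999938964844, 96.9000015258789]]
```

View pics/seg12.png

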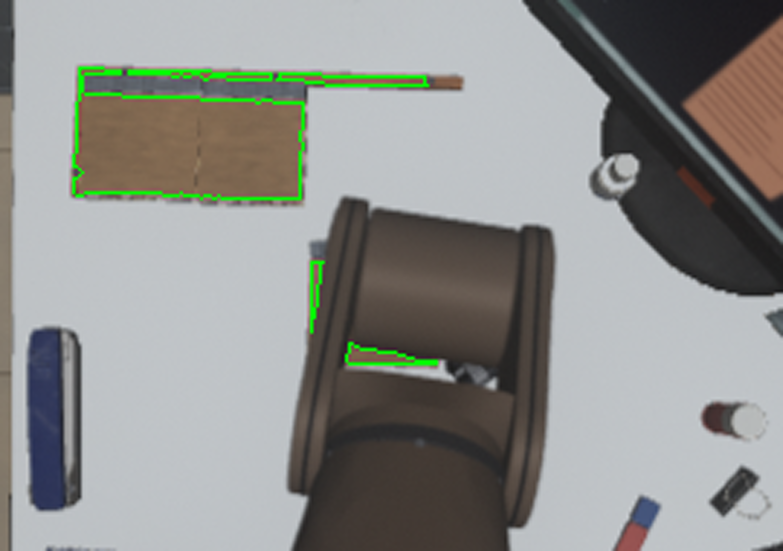

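>>> servo_tool --turn '[[0,0,-10],[0,0,-20.5],[0,0,-31],[0,0,-41.5],[0,0,-51.6]]' --translation '[[10,-2,0],[20,-4,0],[31,-6,0],[42,-9,0],[53,-11,0]]' --grip '[0.5,0.5,0.5,0.5,0.5]'

```text
time: 17.42
tcp_pos: [399.3, 75.0, 109.9]
tool_rot: [[-1.0, 0.017, -0.001], [0.017, 1.0, 0.0], [0.001, 0.0, -1.0]]
force: [0.3, -0.7, -0.1]
opening: 0.497
```

```bash
python3 g.py 374 74 90 -0.8 20
```

```text
t 17.425 p [399.3  75.  109.9] q [-0.07 -0.14  2.32  0.    0.96 -1.62] F [ 0.3 -0.7 -0.1] op 0.5
z [-0.001  0.    -1.   ] y [0.017 1.    0.   ]
turn [ 0.3 19.9 -0.1] trans [25.3 -1.4 20. ]
```

>>> servo_tool --turn '[[0,7,0],[0,14,0],[0,20,0],[0,20,0],[0,20,0]]' --translation '[[9,0,0],[18,-1,5],[26,-1,20],[26,-1,50],[26,-1,65]]' --grip '[0.5,0.5,0.5,0.5,0.5]'

```text
time: 18.05
tcp_pos: [372.9, 74.5, 43.9]
tool_rot: [[-0.938, 0.022, -0.345], [0.02, 1.0, 0.008], [0.345, 0.0, -0.939]]
force: [-0.7, -0.7, 0.7]
opening: 0.501
```

```bash
python3 g.py 374 74 33 -0.8 20; python3 - <<'E'
from h import *
snap("wrist","w13.png")
E
```

```text
t 18.05 p [372.9  74.5  43.9] q [-0.06  0.14  2.23 -0.02  1.12 -1.6 ] F [-0.7 -0.7  0.7] op 0.5
z [-0.345  0.008 -0.939] y [0.022 1.    0.   ]
turn [ 0.4 -0.2 -0.4] trans [-4.8 -0.4  9.8]
```

View pics/w13.png

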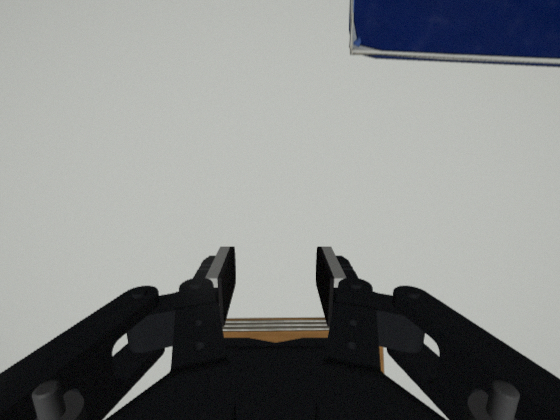

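>>> servo_tool --turn '[[0,0,-0.4],[0,0,-0.4],[0,0,-0.4],[0,0,-0.4],[0,0,-0.4]]' --translation '[[-5,0,10],[-15,0,6],[-26,0,2],[-37,0,-2],[-48,0,-6]]' --grip '[0.5,0.5,0.5,0.5,0.5]'

```text
time: 18.73
tcp_pos: [421.7, 74.1, 35.1]
tool_rot: [[-0.939, 0.012, -0.343], [0.011, 1.0, 0.006], [0.343, 0.002, -0.939]]
force: [-3.3, -0.0, 2.8]
opening: 0.502
```

>>> servo_tool --turn '[[0,-5,0],[0,-10,0],[0,-15,0],[0,-20,0],[0,-20,0]]' --translation '[[-10,0,-4],[-19,0,-7],[-28,0,-10],[-37,0,-14],[-48,0,-17]]' --grip '[0.5,0.5,0.5,0.5,0.5]'

```text
time: 19.35
tcp_pos: [471.3, 73.6, 34.3]
tool_rot: [[-1.0, 0.012, -0.003], [0.012, 1.0, 0.003], [0.003, 0.002, -1.0]]
force: [-4.1, 0.7, 3.9]
opening: 0.5
```

```bash
python3 g.py 515 74 31 -0.8; python3 m.py seg14
```

```text
t 19.35 p [471.3  73.6  34.3] q [-0.06  0.17  2.18  0.    0.79 -1.62] F [-4.1  0.7  3.9] op 0.5
z [-0.003  0.003 -1.   ] y [0.012 1.    0.002]
turn [ 0.1 -0.2  0.1] trans [-43.7   0.9   3.1]
1 [ 175  143   80   47 2711] ctr [585.4 226.9] size [186.1 106.2] ang 88.82
[[530.4000244140625, 134.89999389648438], [636.5999755859375, 132.6999969482422], [640.4000244140625, 318.79998779296875], [534.2000122070312, 321.0]]
2 [194 144  50   4 129] ctr [638.  221.5] size [  7.4 118.1] ang 0.61
[[633.5999755859375, 280.5], [634.9000244140625, 162.5], [642.2999877929688, 162.60000610351562], [641.0, 280.6000061035156]]
3 [245 145  64   6 234] ctr [634.8  81.7] size [151.9   9.9] ang 89.28
[[628.9000244140625, 5.800000190734863], [638.7999877929688, 5.699999809265137], [640.7000122070312, 157.60000610351562], [630.7999877929688, 157.6999969482422]]
4 [258 175  44  10 358] ctr [557.9  73.5] size [103.4  20.3] ang 87.17
[[545.2000122070312, 22.299999237060547], [565.5, 21.299999237060547], [570.5999755859375, 124.5999984741211], [550.2999877929688, 125.5999984741211]]
```

View pics/seg14.png

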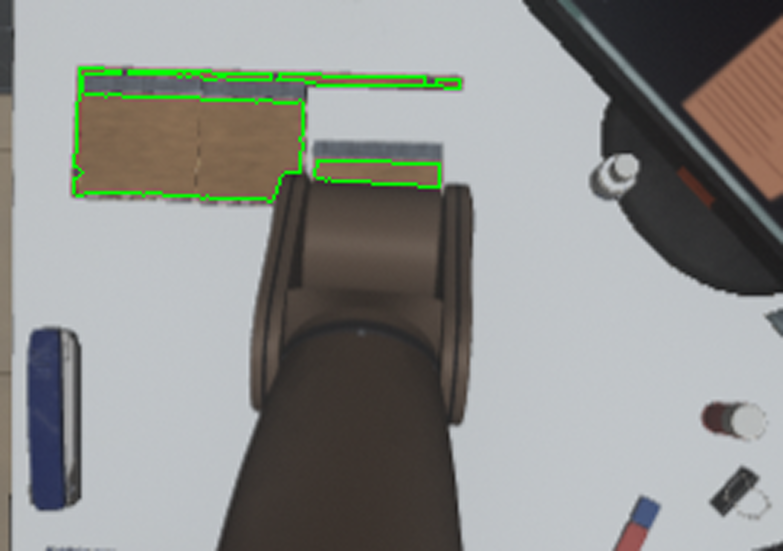

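The large block is squared and passes the small one with a gap of about 6 mm.

>>> servo_tool --turn '[[0,0,0],[0,0,0],[0,0,0],[0,0,0],[0,0,0]]' --translation '[[-12,0,2],[-24,0,3],[-34,0,3],[-41,0,3],[-45,0,3]]' --grip '[0.5,0.5,0.5,0.5,0.5]'

```text
time: 20.02
tcp_pos: [517.5, 72.8, 31.2]
tool_rot: [[-1.0, 0.012, -0.0], [0.012, 1.0, 0.002], [0.0, 0.002, -1.0]]
force: [-3.5, 0.1, 2.4]
opening: 0.497
```

>>> servo_tool --turn '[[0,0,0],[0,0,0],[0,0,0],[0,0,0]]' --translation '[[-3,0,0],[-6,0,0],[-7,0,0],[-7,0,0]]' --grip '[0.5,0.5,0.5,0.5]'

```text
time: 20.52
tcp_pos: [520.7, 72.9, 30.7]
tool_rot: [[-1.0, 0.012, -0.01], [0.012, 1.0, 0.002], [0.01, 0.002, -1.0]]
force: [-10.8, -0.6, 9.2]
opening: 0.501
```

Contact at the rail. Before the final left push I'll check clearance between the wrist housing and the monitor from the depth data.

```bash
python3 - <<'E'
from h import *
c=arm.camera("top"); R=np.array(c["rotation"]);f=K(c);o=arm.get_obs();p=o["tcp_pos"];print(p)
v,u=np.mgrid[0:420,0:560]; z=c["range_z"]
P=np.stack([(u-c["cx"])/f*z,-(v-c["cy"])/f*z,-z],-1)@R.T+c["xyz"]
ok=(z>0)&(P[...,2]>80)&(P[...,2]<600)
arm_=ok&(P[...,0]<680)&(P[...,1]>-25)&(P[...,0]>200)&(P[...,1]<200)
for x0 in range(350,680,30):
    q=P[arm_&(P[...,0]>=x0)&(P[...,0]<x0+30)]
    if len(q)>5: print(x0,len(q),"y rel",np.percentile(q[:,1],[1,99]).round()-p[1].round(),"z",np.percentile(q[:,2],[2,98]).round())
mon=ok&(P[...,1]<-30)
for zz in range(80,480,50):
  for x0 in (400,500,600,650):
    q=P[mon&(np.abs(P[...,2]-zz-25)<25)&(np.abs(P[...,0]-x0)<15)]
    if len(q)>3: print("mon z",zz,"x",x0,"ymax",np.percentile(q[:,1],97).round(),len(q))
snapped=cv2.imwrite("pics/t15.png",cv2.cvtColor(c["image"],cv2.COLOR_RGB2BGR))
E
```

```text
[520.66854312  72.90294955  30.68229486]
350 2534 y rel [-41.  58.] z [454. 490.]
380 1870 y rel [-39.  54.] z [421. 459.]
410 1487 y rel [-49.  57.] z [334. 426.]
440 1405 y rel [-50.  58.] z [336. 394.]
470 1002 y rel [-52.  56.] z [281. 361.]
500 1247 y rel [-54.  54.] z [277. 327.]
530 881 y rel [-56.  53.] z [266. 300.]
560 12 y rel [38. 51.] z [251. 274.]
mon z 80 x 400 ymax -272.0 279
mon z 80 x 500 ymax -189.0 274
mon z 80 x 600 ymax -100.0 266
mon z 80 x 650 ymax -54.0 264
mon z 130 x 400 ymax -300.0 267
mon z 130 x 500 ymax -211.0 273
mon z 130 x 600 ymax -121.0 260
mon z 130 x 650 ymax -76.0 253
mon z 180 x 400 ymax -313.0 296
mon z 180 x 500 ymax -223.0 334
mon z 180 x 600 ymax -132.0 323
mon z 180 x 650 ymax -88.0 316
mon z 230 x 400 ymax -322.0 289
mon z 230 x 500 ymax -234.0 413
mon z 230 x 600 ymax -145.0 385
mon z 230 x 650 ymax -100.0 394
mon z 280 x 400 ymax -328.0 272
mon z 280 x 500 ymax -246.0 525
mon z 280 x 600 ymax -156.0 499
mon z 280 x 650 ymax -112.0 487
mon z 330 x 400 ymax -334.0 111
mon z 330 x 500 ymax -259.0 671
mon z 330 x 600 ymax -168.0 649
mon z 330 x 650 ymax -124.0 622
mon z 380 x 500 ymax -268.0 690
mon z 380 x 600 ymax -178.0 690
mon z 380 x 650 ymax -133.0 664
mon z 430 x 500 ymax -267.0 228
mon z 430 x 600 ymax -180.0 617
mon z 430 x 650 ymax -135.0 594
```

View pics/t15.png

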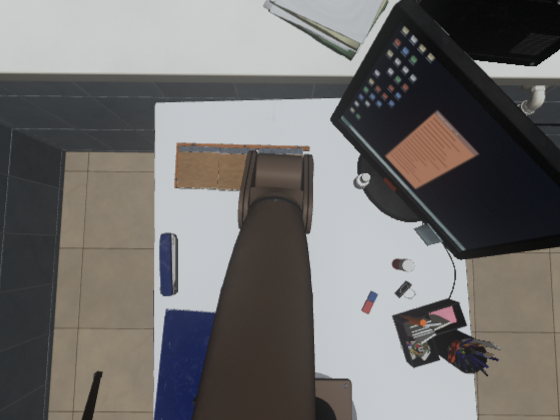

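There's plenty of clearance: the wrist reaches y ≈ -61 and the monitor at that height is at y ≈ -145. Going round to the right end of the row.

>>> servo_tool --turn '[[0,0,0],[0,0,8],[0,0,18],[0,0,28],[0,0,38]]' --translation '[[12,0,0],[20,0,-40],[15,-20,-80],[0,-50,-80],[-20,-78,-80]]' --grip '[0.5,0.5,0.5,0.5,0.5]'

```text
time: 21.2
tcp_pos: [544.4, -6.6, 112.5]
tool_rot: [[-0.777, 0.63, 0.005], [0.63, 0.777, 0.001], [-0.003, 0.004, -1.0]]
force: [0.4, 0.8, -0.4]
opening: 0.497
```

```bash
python3 g.py 572 -8 110 -90.8
```

```text
t 21.2 p [544.4  -6.6 112.5] q [-0.2   0.17  2.01  0.    0.97 -1.09] F [ 0.4  0.8 -0.4] op 0.5
z [ 0.005  0.001 -1.   ] y [0.63  0.777 0.004]
turn [ 0.3  0.1 51.8] trans [-22.4  16.3   2.6]
```

>>> servo_tool --turn '[[0,0,10],[0,0,20.5],[0,0,31],[0,0,41.5],[0,0,51.8]]' --translation '[[-5,4,0],[-10,8,0],[-15,11,0],[-19,14,0],[-22,16,5]]' --grip '[0.5,0.5,0.5,0.5,0.5]'

```text
time: 21.82
tcp_pos: [571.5, -7.2, 106.8]
tool_rot: [[0.015, 1.0, 0.004], [1.0, -0.015, 0.002], [0.002, 0.004, -1.0]]
force: [0.1, 0.0, -0.4]
opening: 0.501
```

>>> servo_tool --turn '[[0,0,0],[0,0,0],[0,0,0],[0,0,0]]' --translation '[[0,0,25],[0,0,50],[0,0,76],[0,0,76]]' --grip '[0.5,0.5,0.5,0.5]'

```text
time: 22.32
tcp_pos: [568.8, -6.5, 28.1]
tool_rot: [[0.009, 1.0, -0.003], [1.0, -0.009, 0.003], [0.003, -0.003, -1.0]]
force: [0.3, -0.4, -0.2]
opening: 0.497
```

```bash
python3 g.py 572 10 31 -90.8; python3 m.py seg16
```

```text
t 22.325 p [568.8  -6.5  28.1] q [-0.19  0.35  1.96  0.    0.83 -0.18] F [ 0.3 -0.4 -0.2] op 0.5
z [-0.003  0.003 -1.   ] y [ 1.    -0.009 -0.003]
turn [-0.2 -0.2  0.3] trans [16.6  3.  -2.8]
1 [ 175  143   80   46 2769] ctr [586.  226.9] size [186.1 106.1] ang 89.23
[[531.7000122070312, 134.60000610351562], [637.7999877929688, 133.1999969482422], [640.2999877929688, 319.20001220703125], [534.2000122070312, 320.6000061035156]]
2 [194 144  50   4 129] ctr [638.  221.5] size [  7.4 118.1] ang 0.61
[[633.5999755859375, 280.5], [634.9000244140625, 162.5], [642.2999877929688, 162.60000610351562], [641.0, 280.6000061035156]]
3 [245 145  47   4 111] ctr [636.8 102.3] size [  7.4 110.8] ang 0.61
[[632.5, 157.60000610351562], [633.7000122070312, 46.79999923706055], [641.0, 46.900001525878906], [639.9000244140625, 157.6999969482422]]
5 [258 154  32  36 975] ctr [574.3  88. ] size [71.4 83.9] ang 88.75
[[531.5999755859375, 53.20000076293945], [615.5, 51.400001525878906], [617.0, 122.80000305175781], [533.2000122070312, 124.69999694824219]]
```

View pics/seg16.png

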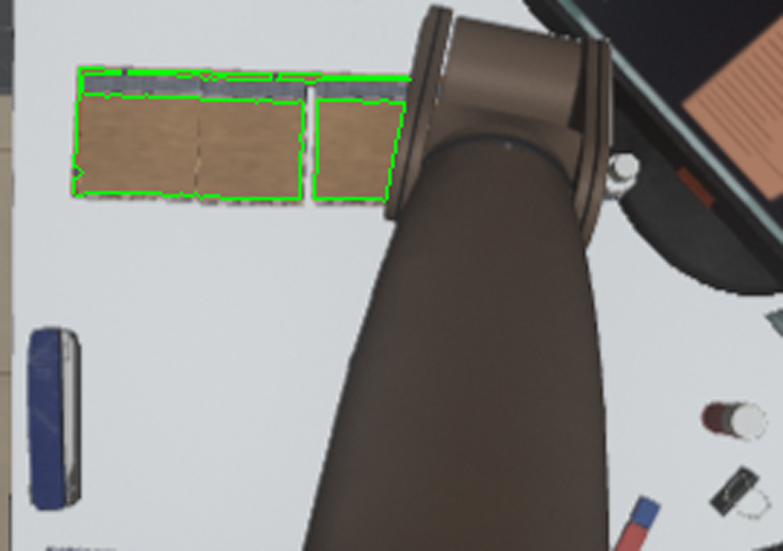

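The gap is about 8 mm. I'll close it with a gentle push left.

>>> servo_tool --turn '[[0,0,0.3],[0,0,0.3],[0,0,0.3],[0,0,0.3],[0,0,0.3]]' --translation '[[8,2,-3],[13,2,-3],[18,2,-3],[22,2,-3],[24,2,-3]]' --grip '[0.5,0.5,0.5,0.5,0.5]'

```text
time: 23.0
tcp_pos: [573.4, 16.3, 34.1]
tool_rot: [[0.013, 1.0, 0.002], [1.0, -0.013, -0.0], [-0.0, 0.002, -1.0]]
force: [0.3, -9.8, 4.8]
opening: 0.497
```

>>> servo_tool --turn '[[0,0,0],[0,0,0],[0,0,0]]' --translation '[[2,0,0],[3,0,0],[3,0,0]]' --grip '[0.5,0.5,0.5]'

```text
time: 23.38
tcp_pos: [573.5, 16.5, 34.1]
tool_rot: [[0.012, 1.0, 0.002], [1.0, -0.012, -0.005], [-0.005, 0.002, -1.0]]
force: [-1.0, -15.2, 4.3]
opening: 0.504
```

The row is firmly closed. I'll back away so the cameras can see it.

>>> servo_tool --turn '[[0,0,0],[0,0,0],[0,0,0],[0,0,0],[0,0,0]]' --translation '[[-12,0,0],[-20,-20,-40],[-50,-60,-90],[-85,-100,-110],[-120,-135,-110]]' --grip '[0.5,0.5,0.5,0.5,0.5]'

```text
time: 24.0
tcp_pos: [435.5, -98.6, 144.6]
tool_rot: [[0.013, 1.0, 0.004], [1.0, -0.013, 0.002], [0.002, 0.004, -1.0]]
force: [-0.3, 0.2, 0.5]
opening: 0.501
```

```bash
python3 m.py seg17; python3 - <<'E'
from h import *
c=snap("scene","s17.png"); cv2.imwrite("pics/s17c.png",cv2.resize(cv2.cvtColor(c["image"][160:280,120:360],cv2.COLOR_RGB2BGR),None,fx=3.3,fy=3.3,interpolation=cv2.INTER_CUBIC))
E
```

```text
1 [ 175  143  124   47 4309] ctr [585.4 174.6] size [290.8 106.1] ang 89.29
[[530.5999755859375, 29.799999237060547], [636.5999755859375, 28.5], [640.2000122070312, 319.29998779296875], [534.2000122070312, 320.6000061035156]]
2 [194 144  50   4 131] ctr [638.  221.5] size [  7.4 118.1] ang 0.61
[[633.5999755859375, 280.5], [634.9000244140625, 162.5], [642.2999877929688, 162.60000610351562], [641.0, 280.6000061035156]]
3 [245 145  52   4 119] ctr [637.2  96.2] size [122.9   5.6] ang 89.46
[[633.7999877929688, 34.79999923706055], [639.4000244140625, 34.70000076293945], [640.5999755859375, 157.60000610351562], [634.9000244140625, 157.6999969482422]]
```

View pics/seg17.png

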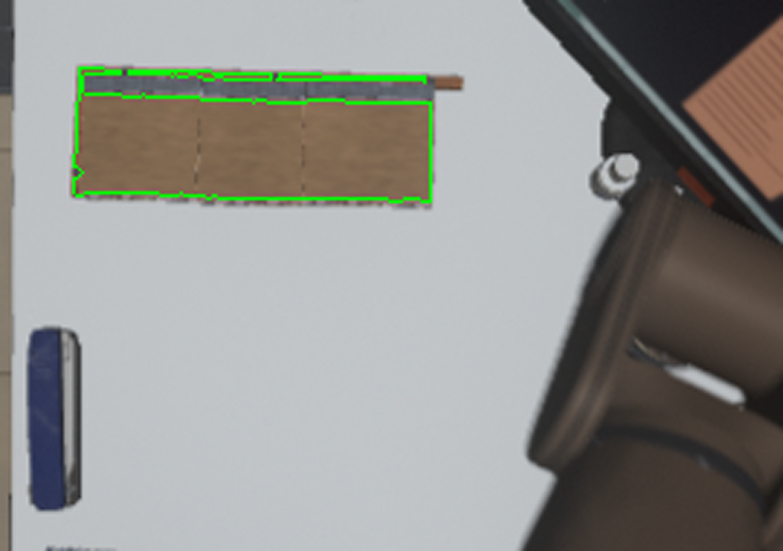

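View pics/s17c.png

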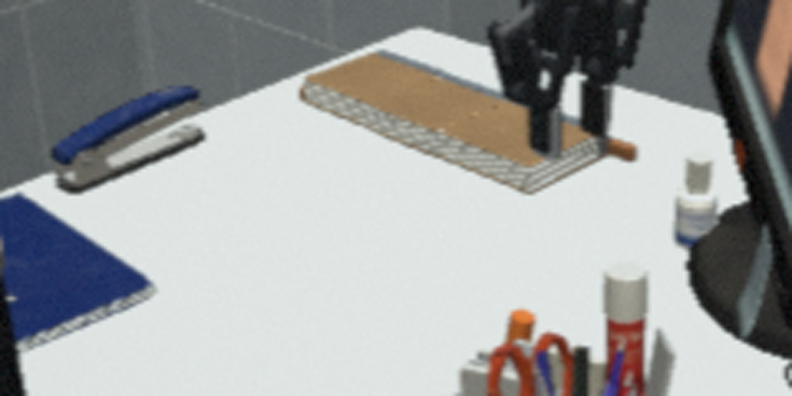

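```bash
python3 - <<'E'
from h import *
c=arm.camera("top"); im=c["image"]
cv2.imwrite("pics/z18.png",cv2.resize(cv2.cvtColor(im[138:195,172:302],cv2.COLOR_RGB2BGR),None,fx=6,fy=6,interpolation=cv2.INTER_CUBIC))
S=(im.astype(float).max(2)-im.min(2))
for u in (182,190,200,210,216,222,232,240,246,256,266,276,284):
    p=S[165:200,u]; t=(p[:15].mean()+p[-5:].mean())/2; b=np.where(p>t)[0][-1]; e=165+b+(p[b]-t)/(p[b]-p[b+1])
    q=S[150:165,u]; t2=(q[:4].min()+q[-3:].mean())/2; b=np.where(q<t2)[0][-1]; e2=150+b+(t2-q[b])/(q[b+1]-q[b])
    w=plane(c,(u,e),26)[0]; w2=plane(c,(u,e2),26)[0]; print(u,w[:2].round(1),w2[:2].round(1), "rail-line x",round(634-.0144*(314-w[1]),1), "bound est",round(w[0]+100,1))
E
```

```text
182 [535.1 302.5] [619.1 305.5] rail-line x 633.8 bound est 635.1
190 [534.2 283.7] [619.2 286.6] rail-line x 633.6 bound est 634.2
200 [533.9 260.2] [619.1 262.9] rail-line x 633.2 bound est 633.9
210 [533.6 236.7] [618.4 239.1] rail-line x 632.9 bound est 633.6
216 [533.5 222.6] [617.7 224.9] rail-line x 632.7 bound est 633.5
222 [531.4 208.5] [615.7 210.6] rail-line x 632.5 bound est 631.4
232 [531.8 185. ] [615.8 186.9] rail-line x 632.1 bound est 631.8
240 [531.1 166.2] [615.6 167.9] rail-line x 631.9 bound est 631.1
246 [530.9 152.1] [615.5 153.7] rail-line x 631.7 bound est 630.9
256 [531.9 128.6] [616.2 130. ] rail-line x 631.3 bound est 631.9
266 [532.2 105.1] [616.3 106.3] rail-line x 631.0 bound est 632.2
276 [531.2  81.6] [616.2  82.5] rail-line x 630.7 bound est 631.2
284 [530.7  62.7] [615.   63.5] rail-line x 630.4 bound est 630.7
```

View pics/z18.png

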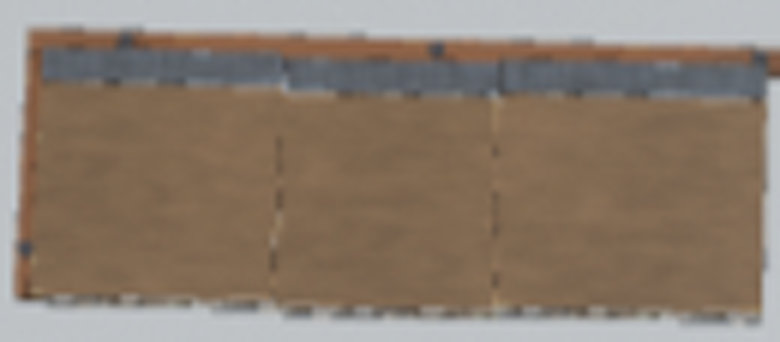

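The closed row is in the corner, with the small block only about 1.5–2 mm back from its neighbours, well within 6 mm. The robot is clear, so I'm handing in.

```bash
python3 -c "
from plant import arm
print(arm.hand_in()); print(arm.get_obs()['time'])"
```

```text
the job is handed in; nothing more can be done
None
the job is handed in; nothing more can be done
```

I slid the medium, small and large blocks, in that order from the end stop, into one closed row in the ledge corner and handed the job in at about 24 s. I pushed each block with the two half-open fingers: forward onto the rail, or left along it.

**Rail and yaw:** In the last top view the estimated bound edges agree with the fitted rail line to about 1.5 mm, and yaw is within about 0.01–0.02 rad. The small block sits about 1.5–2 mm back from its neighbours, and I left it there because it is inside the 6 mm limit. The rail fit itself is only good to about 2–3 mm.

**End stop and gaps:** No gap showed at the end stop, and only hairline seams showed between the blocks. In both final pushes to the left, about 15 N moved the row no further.

**Bystanders:** The bottle, stapler and glue stick look unmoved in the last pictures, though I did not measure them again. The gripper was clear of everything at hand-in.

**Failed check:** My first tilt of the tool went the wrong way. I corrected it in the air before it touched anything.

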